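Change over the packs in a battery test cradle

ROBOT

A 7-joint arm with a two-finger parallel gripper is mounted at the origin on the work surface. World frame = base frame: x ahead of the robot, y to its left, z up, the work surface at z = 0. Lengths are in m, angles in rad, forces in N, time in s.
With the tool pointing down it reaches from about 0.4 to 0.85 m from the base axis. Payload 6.9 kg.
Tool frame: the origin (TCP) lies between the finger pads; the fingertips stand 8 mm ahead of it and the grasp point (between the pads) lies 11 mm behind it; z points along the fingers, y is the line along which they close (so a half turn about z gives the same grasp; the last joint's range is limited). The gripper opens to 85 mm and grips with 20 to 120 N. Pads are 22 mm wide; open, the fingers measure 114 mm over their backs; the gripper's body (76 mm by 85 mm) begins 54 mm behind the grasp point. The pads swing forward as they close: fully open they stand 13 mm farther back than shut.
Start: joints at [-1.188, 0.507, -0.238, 1.5, 0.126, 1.149, -0.155], TCP at [0.171, 0.601, 0.239] pointing down, gripper open.
Joint ranges: [-3.08, 3.08], [-0.24, 2.05], [-1.43, 1.35], [0, 2.5], [-1.52, 4.66], [0.17, 1.96], [-2.89, 2.89]. Speed limits (rad/s): [2.39, 2.39, 3.14, 3.14, 3.14, 3.14, 3.14].

INTERFACE

Orientations are given as a 3x3 rotation matrix whose columns are the frame's x, y, z axes.
In Python, from station import robot gives the robot as it stands.
- The arm moves only by the shell command python3 nudge.py 'ROWS' [OPENING]. ROWS is a JSON list of rows, 1 to 12 of them, each of 4 numbers: dx, dy, dz in m, then a turn about the tool's z in rad; each row is the pose to reach, as a shift and turn from the pose commanded when the command began, along the tool's axes at that moment; what a row does not reach only later rows make up. A row lasts 1/12 s, in which the tool goes at most 0.0417 m and 0.125 rad, less where a joint would pass 70% of its speed; a pose out of reach is approached as far as the arm can. OPENING is the finger opening in m, set as the command begins (- or left out keeps the last). The fingers move at their own pace and stop on an object; the grip force is fixed at half the most. Time passes only in rows, so rows that do not move let the fingers close. It prints the time, the measured TCP pose, the force, the opening and the grip force at its end.
- robot.sense(): the state, without advancing time (a new reading comes with each control period).
- robot.camera(name): name is "scene" or "top" or "wrist"; returns a dict with "img" (400x640x3 uint8, red, green, blue), "mtx" (3x3 intrinsics, pixels), "rvec" (rotation vector, rad) and "tvec" (3), from world to camera coordinates, as OpenCV has them; the wrist camera has in their place "tool_from_camera" (4x4, takes a point from camera to tool coordinates, whose origin is the TCP and whose axes are the flange's). Camera axes: x right, y down, z forward; pixel columns grow to the right and rows downward; lengths in m; the calibration is good to about 2 mm. A picture is of the moment at which its call begins: read the wrist's pose just before it. There is no depth.
- robot.hand_in(): hands the job in; it is judged then, once.
The state is a dict: "time": time; "joint_positions": joint angles; "joint_velocities": joint speeds; "tau": joint torques, N m; "ee_pos": TCP position; "ee_rot": TCP orientation; "force": force on the tool from outside, world axes, zero at the start; "wrist_torque": the same for the moment, N m; "width": finger opening in m; "gripper_force": force on a finger pad.
Only numpy, scipy, OpenCV 4.12 (cv2) and the standard library are available. Lean on these libraries where they do the work, as an engineer would, in place of code of your own. Each camera call takes 0.05 s, during which the arm holds its last target. There are 200 camera calls.

TASK

Change over the battery test cradle: swing its cam lever fully back, lay the tested packs from the cradle flat in the empty shallow tray, and lay every untested pack from the bench flat and square in a bay of its own with its connector nose in the slot. Then, with all of them in, turn the cam lever just far enough that the sprung contact strip takes up the gap and is pushed in by about 3 mm against the packs, holding every pack home against its stop; do not overrun it (never more than 8 mm, even for a moment). Leave the other things on the bench where they are.

Things in the scene. Friction and masses are not known exactly. Their poses are not given: they have to be found in the camera images.
- cradle: Fixed test cradle; aluminium plate x +-125, y -175 to +75 mm, top 10 mm up. Three open-topped bays along y, at x = -74, 0, 74 mm. Clamp at the -y end. A pack fully home (nose to +y) has its origin at (bay x, 0, 10 mm) in this frame and its case against the stop. Packs side by side leave 30 mm for the fingers. Origin: underside of the plate below the middle pack's place.
- middle_stop (a point): Middle bay's nose slot, at cradle (0, 40, 10) mm. In each bay white stop blocks 16 mm high above the plate have their faces at cradle y = 40 mm, with a slot 28 mm wide for the nose (open above); two white side ribs 6 mm high, y = -30 to 30 mm, stand 48 mm apart (2 mm free on each side of a pack).
- cam_axis (a point): On the upright pivot of the cam lever, 46 mm above the bench; the clamp head's distance from the stops differs from start to start.
- cam (a joint): Eccentric cam lever, rad: 0 = fully back (open, at its stop), grows counter-clockwise from above, to 2.2. Arm's direction from the pivot: angle - 1.1 - pi/2 from the cradle's x axis (0: to -x and a little -y; 1.1: along -y). Its off-centre disc pushes the bar and strip to +y by 12.5 mm per rad of lever angle. Stiff: about 3 N at the post; stays where left.
- cam_post (a point): Top centre of the upright black round grip post at the end of the lever arm: post 18 mm in diameter, 95 mm from the pivot; its top is 85 mm above the bench, the arm's top 45 mm. It can be straddled or pinched from above and swung round the pivot.
- strip (a joint): How far the sprung black contact strip is pushed back into the clamp bar, m: 0 free, 0.012 at its end (overrun). Spring 1500 N/m, 2 N preload. Only packs pressed by it move it: it reads about 0 until the gap is taken up and the packs rest against their stops. Seen from above as the 12 mm gap between bar and strip closing up.
- strip_face (a point): Middle of the strip's front face (200 mm wide, along the cradle's x), which presses on the packs' -y ends. Above it, 30 mm over the bench, a lip sticks out 8 mm over the packs' ends: packs go in and out only with the lever fully back (the face then stands 10 to 19 mm off a pack that is home). Before the face touches, it moves with the bar.
- tray: Blue shallow tray, fixed, empty at the start: 270 (x) x 120 (y) mm outside, wall and floor 4 mm, 14 mm high; takes three packs side by side lying along its y. Origin: centre of its underside.
- tested0: Tested battery pack, lying in the cradle at the start (may be absent): grey case 44 wide (its x) x 80 long (its y) x 18 mm thick, 130 g, metal top plate; at the +y end a black connector nose 20 wide, 10 thick, 12 mm out. Origin: centre of the underside of the 80 mm case (nose not counted), z up.
- tested1: Tested battery pack, lying in the cradle at the start (may be absent): grey case 44 wide (its x) x 80 long (its y) x 18 mm thick, 130 g, metal top plate; at the +y end a black connector nose 20 wide, 10 thick, 12 mm out. Origin: centre of the underside of the 80 mm case (nose not counted), z up.
- tested2: Tested battery pack, lying in the cradle at the start (may be absent): grey case 44 wide (its x) x 80 long (its y) x 18 mm thick, 130 g, metal top plate; at the +y end a black connector nose 20 wide, 10 thick, 12 mm out. Origin: centre of the underside of the 80 mm case (nose not counted), z up.
- fresh0: Untested battery pack, lying flat on the bench at the start (may be absent): grey case 44 wide (its x) x 80 long (its y) x 18 mm thick, 130 g, metal top plate; at the +y end a black connector nose 20 wide, 10 thick, 12 mm out. Origin: centre of the underside of the 80 mm case (nose not counted), z up.
- fresh1: Untested battery pack, lying flat on the bench at the start (may be absent): grey case 44 wide (its x) x 80 long (its y) x 18 mm thick, 130 g, metal top plate; at the +y end a black connector nose 20 wide, 10 thick, 12 mm out. Origin: centre of the underside of the 80 mm case (nose not counted), z up.
- fresh2: Untested battery pack, lying flat on the bench at the start (may be absent): grey case 44 wide (its x) x 80 long (its y) x 18 mm thick, 130 g, metal top plate; at the +y end a black connector nose 20 wide, 10 thick, 12 mm out. Origin: centre of the underside of the 80 mm case (nose not counted), z up.
- fresh0_nose (a point): Tip of the connector nose of fresh0, 9 mm above its underside, 52 mm from its origin along +y.
- fresh1_nose (a point): Tip of the connector nose of fresh1, 9 mm above its underside, 52 mm from its origin along +y.
- fresh2_nose (a point): Tip of the connector nose of fresh2, 9 mm above its underside, 52 mm from its origin along +y.
- meter: Yellow hand meter 75 x 135 x 30 mm; bystander, leave alone. Origin: centre of its underside.
- phone: White phone 72 x 146 x 9 mm; bystander, leave alone. Origin: centre of its underside.
- flux: Small jar 48 mm wide, 70 mm tall; bystander, leave alone. Origin: centre of its underside.
- driver: Red screwdriver 170 mm long; bystander, leave alone. Origin: centre of its underside.
- tape: Roll of orange tape 70 mm across, 24 mm high; bystander, leave alone. Origin: centre of its underside.
- carton: Paper-white carton 100 x 150 x 45 mm; bystander, leave alone. Origin: centre of its underside.
- mug: White mug 76 mm wide, 85 mm tall; bystander, leave alone. Origin: centre of its underside.

How it is judged:
By the outcome, as a careful person would: the job done as asked, in the order asked, and still so for the second after the job is handed in, with the robot touching nothing.
Of tested0, tested1, tested2 only 2 to 3 are there at a start; the rules pass over those that are not, and their reading is None.
Of fresh0, fresh1, fresh2 only 2 to 3 are there at a start; the rules pass over those that are not, and their reading is None.
At some moment in a run one of fresh0, fresh1, fresh2 may be knocked a few centimetres aside while the robot is not near it.
Once in a run the grip may slacken for a moment while it holds something.
It also fails if it takes over 210 s, if anything falls off the work surface, if the arm or the gripper's body presses on something with over 40 N, if the wrist force passes 120 N, or if a joint passes its speed limit or range.

## Working session

There is one attempt and no reset: what is moved stays moved. The work goes in short steps, Python scripts to look and compute and a shell command to move; the robot and the scene stay as the last step left them, time stands still between calls to the robot, and variables do not carry over. Pictures are saved under pics/ and viewed, at most 14 in all, crops included, and the job is handed in when it is done.

```bash
ls; mkdir -p pics
python3 - <<'E'
from station import robot
import cv2,numpy as np
s=robot.sense();print(s['time'],s['ee_pos'],s['ee_rot'],s['width'])
for n in ('top','scene'):
    c=robot.camera(n);cv2.imwrite(f'pics/{n}0.png',c['img'][:,:,::-1]);print(n,c['mtx'],c['rvec'],c['tvec'])
E
```

```text
nudge.py
pics
station.py
0.0 [0.17130116 0.60055029 0.23844009] [[-9.61681647e-01  2.74168155e-01 -4.82215679e-04]
 [ 2.74168579e-01  9.61680121e-01 -1.71349532e-03]
 [-6.04861686e-06 -1.78004539e-03 -9.99998416e-01]] 0.08528437993787293
top [[465.88014705   0.         317.61756348]
 [  0.         465.88014705 198.38672981]
 [  0.           0.           1.        ]] [ 2.16973138 -2.11486394  0.14173128] [-0.01039345  0.5723366   1.3676125 ]
scene [[496.68100841   0.         321.40996414]
 [  0.         496.68100841 195.45270361]
 [  0.           0.           1.        ]] [ 2.1899923   0.54029873 -0.28607516] [-0.48282662 -0.10787892  1.85583855]
```
View pics/top0.png

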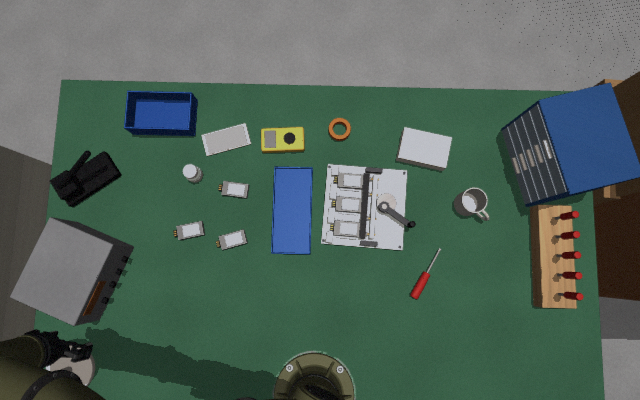

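View pics/scene0.png

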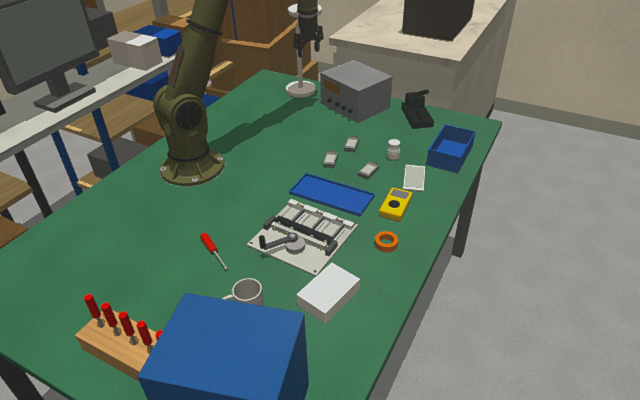

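The top view (up = world +x, right = −y) shows three tested packs in the cradle at about (348,180), (346,204), (346,228), noses left. The lever pivot is at (383,207) and its post at (411,225). The empty tray is at (292,210), and three fresh packs lie at (235,189), (189,230), (232,239), noses left. The scene view agrees.

Create h.py:
```python
from station import robot
import cv2,numpy as np
def ray(c,px,s=None):
    d=np.linalg.inv(c['mtx'])@np.array([px[0],px[1],1.])
    if 'rvec' in c:
        R=cv2.Rodrigues(np.array(c['rvec']))[0];return -R.T@np.array(c['tvec']).ravel(),R.T@d
    T=np.eye(4);T[:3,:3]=s['ee_rot'];T[:3,3]=s['ee_pos'];M=T@np.array(c['tool_from_camera'])
    return M[:3,3],M[:3,:3]@d
def at(c,px,z,s=None):
    o,d=ray(c,px,s);return o+d*(z-o[2])/d[2]
def proj(c,p,s):
    T=np.eye(4);T[:3,:3]=s['ee_rot'];T[:3,3]=s['ee_pos'];M=np.linalg.inv(T@np.array(c['tool_from_camera']))
    q=c['mtx']@(M[:3,:3]@np.array(p)+M[:3,3]);return q[:2]/q[2]
def tool(dw,s=None):
    s=s or robot.sense();return np.round(np.array(s['ee_rot']).T@np.array(dw),4)
def wrist(name):
    s=robot.sense();c=robot.camera('wrist');cv2.imwrite(f'pics/{name}.png',c['img'][:,:,::-1]);return c,s
```

Run:
```python
from h import *
c=robot.camera('top');np.set_printoptions(precision=3,suppress=True)
for n,p,z in [('f',(235,189),.018),('f',(189,230),.018),('f',(232,239),.018),('pivot',(383,207),.05),('post',(411,225),.085),('tray',(292,210),.014),('cr',(327,165),.01),('cr',(407,170),.01),('cr',(402,249),.01),('cr',(322,243),.01),('t',(348,180),.028),('t',(346,204),.028),('t',(346,228),.028)]: print(n,at(c,p,z)[:2])
w,s=wrist('w0');print(w['tool_from_camera'],w['mtx'])
```

```text
f [0.599 0.26 ]
f [0.469 0.394]
f [0.445 0.261]
pivot [ 0.55  -0.192]
post [ 0.495 -0.269]
tray [0.538 0.082]
cr [ 0.683 -0.022]
cr [ 0.673 -0.271]
cr [ 0.428 -0.256]
cr [ 0.44  -0.012]
t [ 0.634 -0.087]
t [ 0.559 -0.082]
t [ 0.486 -0.084]
[[ 0.001 -0.962 -0.273  0.069]
 [ 1.     0.001 -0.     0.001]
 [ 0.    -0.273  0.962 -0.135]
 [ 0.     0.     0.     1.   ]] [[307.167   0.    317.957]
 [  0.    307.167 195.624]
 [  0.      0.      1.   ]]
```

View pics/w0.png

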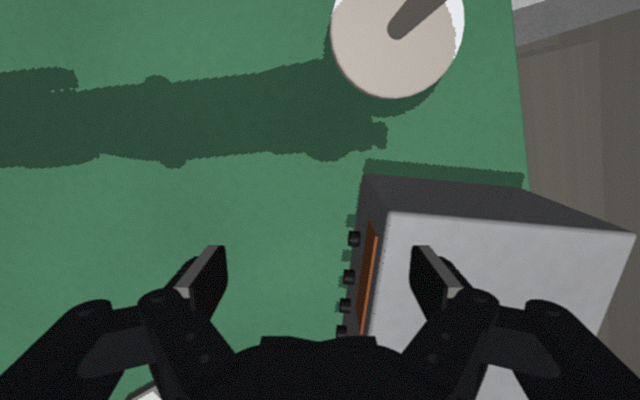

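The wrist view at the start shows the gray supply box beside the gripper and only green bench. Image up is tool +x and right is tool +y. Next I'll move over the cradle, tool y along cradle x.

```bash
python3 nudge.py '[[-0.03,-0.016,-0.062,0.1],[-0.07,-0.034,-0.062,0.22],[-0.105,-0.052,-0.062,0.34],[-0.14,-0.07,-0.062,0.46],[-0.175,-0.088,-0.062,0.58],[-0.21,-0.106,-0.062,0.7],[-0.25,-0.124,-0.062,0.82],[-0.29,-0.142,-0.062,0.94],[-0.325,-0.16,-0.062,1.06],[-0.36,-0.178,-0.062,1.18],[-0.38,-0.188,-0.062,1.3],[-0.4,-0.198,-0.062,1.335]]'
python3 nudge.py '[[-0.04,0.005,0,0],[-0.08,0.01,0,0],[-0.12,0.015,0,0],[-0.16,0.02,0,0],[-0.2,0.025,0,0],[-0.24,0.03,0,0],[-0.28,0.03,0,0],[-0.32,0.03,0,0],[-0.36,0.03,0,0],[-0.4,0.03,0,0],[-0.44,0.03,0,0],[-0.45,0.03,0,0]]' 0.04
python3 - <<'E'
from h import *
wrist('w1')
E
```

```text
time: 1.2
ee_pos: [0.5045, 0.2971, 0.3013]
ee_rot: [[0.053, 0.999, 0.001], [0.999, -0.053, -0.002], [-0.002, 0.001, -1.0]]
force: [-0.9, 0.4, 0.1]
width: 0.0854
gripper_force: 0.0
time: 2.2
ee_pos: [0.5111, -0.1575, 0.3016]
ee_rot: [[0.05, 0.999, -0.0], [0.999, -0.05, -0.004], [-0.004, -0.0, -1.0]]
force: [0.1, 0.7, 0.9]
width: 0.04
gripper_force: 0.0
```

View pics/w1.png

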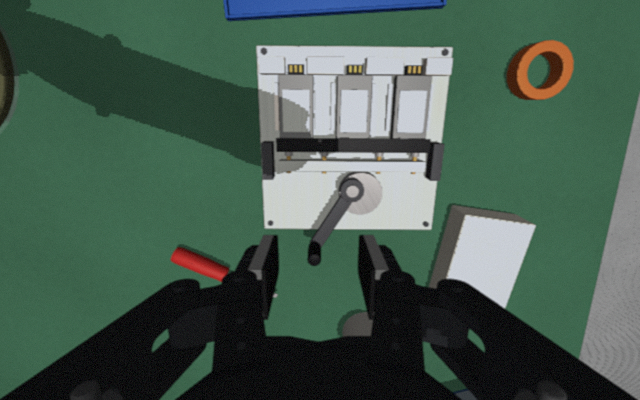

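The wrist view shows the whole cradle: plate corners at about (257,46), (453,46), (434,230), (264,230). The pivot is near (353,188) and the post near (315,253). The packs' noses are at (296,69), (354,69), (414,69). I'll enlarge the post region and fit the plate.

Run:
```python
from h import *
np.set_printoptions(precision=4,suppress=True)
c,s=wrist('w2');im=c['img']
h=cv2.cvtColor(im,cv2.COLOR_RGB2HSV)
m=(~((h[...,0]>50)&(h[...,0]<90)&(h[...,1]>60))).astype(np.uint8)[0:300]  # not green
m2=((h[...,1]<45)&(h[...,2]>90)).astype(np.uint8);m2[240:]=0
n,l,st,ce=cv2.connectedComponentsWithStats(m2)
for i in range(1,n):
    if st[i,4]>300: print(i,st[i])
i=1+np.argmax(st[1:,4]);
pts=np.argwhere(m2>0)[:,::-1]
pts=pts[(pts[:,0]>240)&(pts[:,0]<460)&(pts[:,1]>35)]
hu=cv2.convexHull(pts.astype(np.int32));q=cv2.approxPolyDP(hu,8,True)[:,0];print(q)
W=[at(c,p,.010,s)[:2] for p in q];print(np.array(W))
crop=cv2.resize(im[150:280,250:450],None,fx=4,fy=4,interpolation=cv2.INTER_CUBIC)
cv2.imwrite('pics/w2c.png',crop[:,:,::-1])
```

```text
1 [  256    46   197   185 28240]
2 [ 606   93   34  147 2567]
5 [ 455  207   81   33 1835]
[[459 239]
 [265 229]
 [256  46]
 [451  47]]
[[ 0.7172 -0.2874]
 [ 0.4275 -0.2569]
 [ 0.4404 -0.0085]
 [ 0.6867 -0.022 ]]
```

View pics/w2c.png

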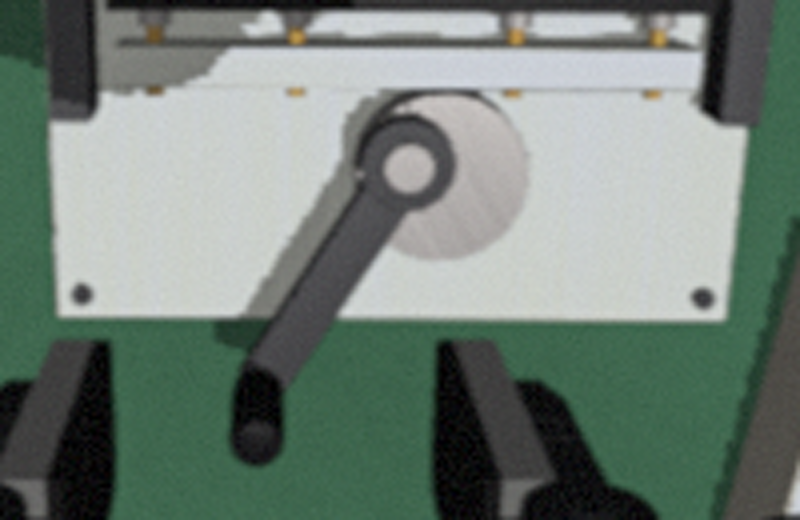

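Post top centre is at full-image pixel (314.5,260.5), pivot at (352.5,192). The lower plate corners are (264.5,229.3) and (431.5,230.2).

Run:
```python
from h import *
np.set_printoptions(precision=4,suppress=True)
s=robot.sense();c=robot.camera('wrist')
P=np.array([at(c,p,.010,s)[:2] for p in [(256,46),(452,46.5),(431.5,230.2),(264.5,229.3)]])
C=np.array([[-.125,.075],[.125,.075],[.125,-.175],[-.125,-.175]])
a=P-P.mean(0);b=C-C.mean(0)
yaw=np.arctan2((b[:,0]*a[:,1]-b[:,1]*a[:,0]).sum(),(a*b).sum())
R=np.array([[np.cos(yaw),-np.sin(yaw)],[np.sin(yaw),np.cos(yaw)]])
o=P.mean(0)-R@C.mean(0);print(P,'yaw',yaw,'o',o,'res',P-(C@R.T+o))
pv=at(c,(352.5,192),.046,s)[:2];po=at(c,(314.5,260.5),.085,s)[:2]
d=R.T@(po-pv);ang=np.arctan2(d[1],d[0])+1.1+np.pi/2
print('piv',pv,R.T@(pv-o),'post',po,np.hypot(*d),'angle',ang, 'armdir world',(po-pv))
```

```text
[[ 0.4406 -0.0047]
 [ 0.6882 -0.017 ]
 [ 0.6759 -0.2664]
 [ 0.4276 -0.2534]] yaw -0.05090112751145828 o [ 0.5606 -0.0855] res [[ 0.001  -0.0005]
 [-0.0011 -0.0001]
 [-0.0007  0.0001]
 [ 0.0008  0.0005]]
piv [ 0.5557 -0.1919] [ 0.0005 -0.1066] post [ 0.5023 -0.2686] 0.09344118825429504 angle 0.5423918826201115 armdir world [-0.0534 -0.0767]
```

```bash
python3 nudge.py '[[-0.04,0,0,0],[-0.08,-0.003,0,0],[-0.112,-0.0035,0.02,0],[-0.1125,-0.0035,0.06,0],[-0.1125,-0.0035,0.1,0],[-0.1125,-0.0035,0.14,0],[-0.1125,-0.0035,0.17,0],[-0.1125,-0.0035,0.2,0],[-0.1125,-0.0035,0.22,0],[-0.1125,-0.0035,0.235,0],[-0.1125,-0.0035,0.235,0]]' 0.04
python3 nudge.py '[[0,0,0,0],[0,0,0,0],[0,0,0,0],[0,0,0,0]]' 0.0
python3 - <<'E'
from h import *
wrist('w3')
E
```

```text
time: 3.27
ee_pos: [0.5039, -0.2587, 0.063]
ee_rot: [[0.039, 0.999, -0.005], [0.999, -0.039, 0.004], [0.004, -0.005, -1.0]]
force: [-0.5, -0.3, 0.1]
width: 0.04
gripper_force: 0.0
time: 3.6
ee_pos: [0.5047, -0.2617, 0.0672]
ee_rot: [[0.042, 0.999, 0.001], [0.999, -0.042, 0.0], [0.0, 0.0, -1.0]]
force: [-2.6, 2.0, 1.4]
width: 0.0119
gripper_force: 50.5
```

View pics/w3.png

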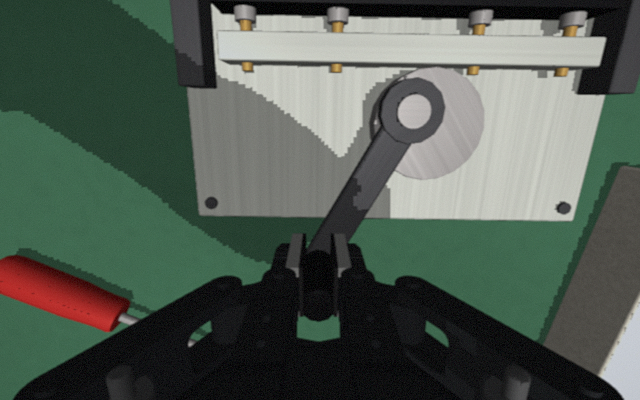

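The pads hold only the near part of the post (width 11.9 mm); the post top is at pixel (318,305). I'll recompute where it is.

```bash
python3 nudge.py '[[0,0,0,0],[0,0,0,0],[0,0,0,0]]' 0.04
python3 - <<'E'
from h import *
np.set_printoptions(precision=4,suppress=True)
s=robot.sense();c,_=wrist('w4');print(s['ee_pos'],s['ee_rot'])
print(at(c,(318,305),.085,s),at(c,(412,110),.046,s))
cv2.imwrite('pics/w4c.png',cv2.resize(c['img'][200:340,220:420],None,fx=4,fy=4)[:,:,::-1])
E
```

```text
time: 3.9
ee_pos: [0.5054, -0.2626, 0.0669]
ee_rot: [[0.042, 0.999, 0.002], [0.999, -0.042, -0.001], [-0.001, 0.002, -1.0]]
force: [0.1, -1.1, -0.4]
width: 0.0399
gripper_force: 0.0
[ 0.5054 -0.2626  0.0669] [[ 0.042   0.9991  0.0018]
 [ 0.9991 -0.042  -0.0009]
 [-0.0009  0.0019 -1.    ]]
[ 0.5054 -0.2757  0.085 ] [ 0.5546 -0.1956  0.046 ]
```

View pics/w4c.png

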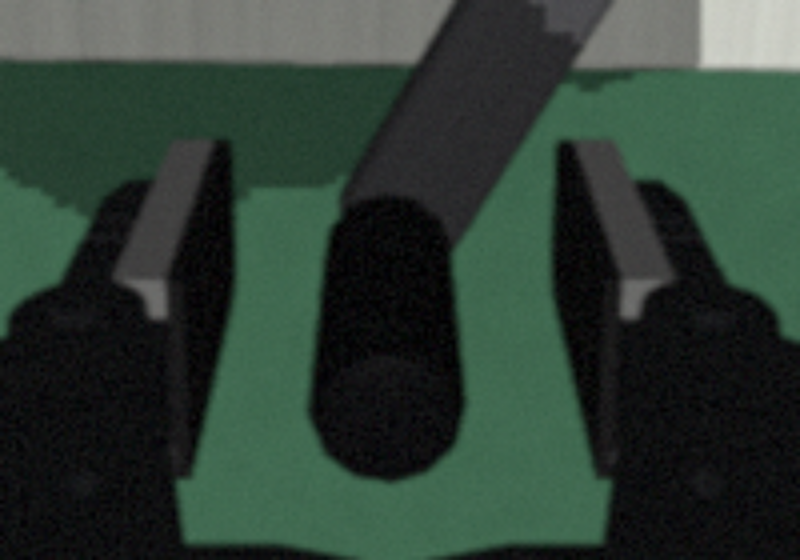

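```bash
python3 nudge.py '[[-0.007,0,0,0],[-0.0135,0,0,0],[-0.0135,0,0,0],[-0.0135,0,0,0],[-0.0135,0,0,0]]' 0.04
python3 nudge.py '[[0,0,0,0],[0,0,0,0],[0,0,0,0],[0,0,0,0],[0,0,0,0],[0,0,0,0]]' 0.0
python3 - <<'E'
from h import *
s=robot.sense();print(s['ee_pos'],s['force'])
pv=np.array([.5546,-.1956]);r=.095
d=s['ee_pos'][:2]-pv;p0=np.arctan2(d[1],d[0]);print(np.hypot(*d),'angle',p0+.051+2.671)
a0=p0+.051+2.671
for a in np.arange(a0-.06,-.1,-.06):
    p=a-2.671-.051;w=pv+r*np.array([np.cos(p),np.sin(p)]);print(round(a,2),tool([*(w-s['ee_pos'][:2]),0],s)[:2])
E
```

```text
time: 4.37
ee_pos: [0.5039, -0.2759, 0.0662]
ee_rot: [[0.043, 0.999, -0.0], [0.999, -0.043, 0.0], [0.0, -0.0, -1.0]]
force: [0.1, -0.8, 0.1]
width: 0.04
gripper_force: 0.0
time: 4.87
ee_pos: [0.5042, -0.2754, 0.0664]
ee_rot: [[0.042, 0.999, 0.0], [0.999, -0.042, 0.0], [0.0, 0.0, -1.0]]
force: [-1.2, 0.8, 2.1]
width: 0.0163
gripper_force: 58.5
[ 0.50415294 -0.27544967  0.06639893] [-1.15088238  0.79100933  2.11294605]
0.094450388250293 angle 0.5877469464840863
0.53 [ 0.0025 -0.0051]
0.47 [ 0.0058 -0.0098]
0.41 [ 0.0093 -0.0143]
0.35 [ 0.0131 -0.0185]
0.29 [ 0.0172 -0.0225]
0.23 [ 0.0215 -0.0263]
0.17 [ 0.026  -0.0297]
0.11 [ 0.0307 -0.033 ]
0.05 [ 0.0356 -0.0359]
-0.01 [ 0.0406 -0.0385]
-0.07 [ 0.0458 -0.0408]
```

```bash
python3 nudge.py '[[0.0025,-0.005,0,0],[0.006,-0.01,0,0],[0.0095,-0.0143,0,0],[0.013,-0.0185,0,0],[0.017,-0.0225,0,0],[0.0215,-0.026,0,0],[0.026,-0.03,0,0],[0.031,-0.033,0,0],[0.0356,-0.036,0,0],[0.0406,-0.0385,0,0],[0.0406,-0.0385,0,0]]'
python3 nudge.py '[[0.002,-0.001,0,0],[0.004,-0.002,0,0],[0.004,-0.002,0,0],[0.004,-0.002,0,0]]'
```

```text
time: 5.78
ee_pos: [0.467, -0.2333, 0.0665]
ee_rot: [[0.043, 0.999, 0.0], [0.999, -0.043, -0.0], [-0.0, 0.0, -1.0]]
force: [-0.7, -2.2, 2.5]
width: 0.0162
gripper_force: 60.2
time: 6.12
ee_pos: [0.4669, -0.2332, 0.0666]
ee_rot: [[0.045, 0.999, 0.004], [0.999, -0.045, -0.006], [-0.005, 0.004, -1.0]]
force: [3.9, -12.6, -5.6]
width: 0.0157
gripper_force: 59.4
```

```bash
python3 nudge.py '[[-0.004,0.002,0,0],[-0.004,0.002,0,0],[-0.004,0.002,0,0]]' 0.05
python3 nudge.py '[[0,0,-0.03,0],[0,0,-0.06,0],[0.01,0.01,-0.1,0],[0.05,0.04,-0.13,0],[0.09,0.07,-0.13,0],[0.1,0.083,-0.13,0],[0.1,0.083,-0.13,0],[0.1,0.083,-0.13,0],[0.1,0.083,-0.13,0],[0.1,0.083,-0.13,0]]' 0.056
python3 - <<'E'
from h import *
c,s=wrist('w5');print(s['ee_pos'],s['joint_velocities'])
E
```

```text
time: 6.37
ee_pos: [0.4669, -0.2326, 0.066]
ee_rot: [[0.041, 0.999, -0.001], [0.999, -0.041, 0.001], [0.001, -0.001, -1.0]]
force: [-0.9, -1.3, -0.5]
width: 0.0495
gripper_force: 0.0
time: 7.2
ee_pos: [0.5532, -0.1379, 0.1959]
ee_rot: [[0.043, 0.999, -0.002], [0.999, -0.043, -0.0], [-0.0, -0.002, -1.0]]
force: [0.2, -0.5, -0.5]
width: 0.0562
gripper_force: 0.0
[ 0.55315179 -0.1378927   0.1959122 ] [ 1.17728826e-02 -2.84997063e-03  6.45896370e-03 -1.09508276e-03
 -1.96976511e-03  1.83908737e-05 -3.20392106e-04]
```

View pics/w5.png

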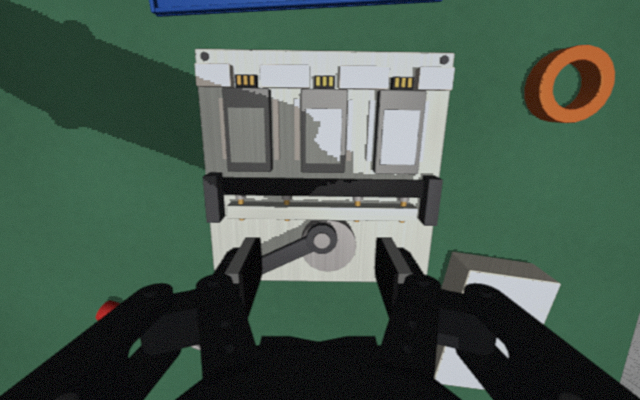

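The lever is fully back. Plate corners are at (195,52), (454,53), (428,281), (212,281). The packs' top faces span columns 224–271, 301–347 and 377–424, rows 90–172. I'll recompute the cradle pose now the arm has settled.

Run:
```python
from h import *
np.set_printoptions(precision=4,suppress=True)
s=robot.sense();c=robot.camera('wrist');im=c['img']
g=cv2.cvtColor(im,cv2.COLOR_RGB2HSV)
m=((g[...,1]<60)|(g[...,0]<40)|(g[...,0]>95)).astype(np.uint8)
# plate edges: fit lines to green->white transitions
def edge(rows,side):
    P=[]
    for r in rows:
        xs=np.where(m[r,150:480])[0]+150
        run=xs[xs<330].min() if side=='L' else None
        if side=='R':
            x=330
            while m[r,x:x+4].sum()>=1: x+=1
            run=x-1
        P.append(at(c,(run+(-.5 if side=='L' else .5),r),.010,s)[:2])
    P=np.array(P);v=cv2.fitLine(P.astype(np.float32),cv2.DIST_HUBER,0,1e-5,1e-5).ravel();return v
for sd in 'LR':
    v=edge(list(range(90,165,3)),sd);t=(-.08-v[3])/v[1];print(sd,'x at y=-.08',v[2]+v[0]*t,'angle',np.arctan(v[0]/v[1]))
P=np.array([at(c,p,.010,s)[:2] for p in [(195,52),(454,53),(428,281),(212,281)]])
C=np.array([[-.125,.075],[.125,.075],[.125,-.175],[-.125,-.175]])
a=P-P.mean(0);b=C-C.mean(0)
yaw=np.arctan2((b[:,0]*a[:,1]-b[:,1]*a[:,0]).sum(),(a*b).sum())
R=np.array([[np.cos(yaw),-np.sin(yaw)],[np.sin(yaw),np.cos(yaw)]])
o=P.mean(0)-R@C.mean(0);print('yaw',yaw,'o',o,'res',P-(C@R.T+o),s['ee_pos'],s['ee_rot'][0])
print('stop faces', [R.T@(at(c,p,.026,s)[:2]-o) for p in [(280,87),(362,87)]])
for q in [(247.5,131),(324,131),(400.5,131)]: w=at(c,q,.028,s)[:2];print('pack',w,R.T@(w-o))
for x in (-.074,0,.074): print('bay',o+R@[x,0])
for q in [(156,13),(440,1)]: print('tray edge',at(c,q,.014,s)[:2])
```

```text
L x at y=-.08 0.43566978 angle 0.056637958
R x at y=-.08 0.68596154 angle 0.05788453
yaw -0.05175711079180061 o [ 0.56   -0.0909] res [[ 0.0018 -0.002 ]
 [-0.0001 -0.0008]
 [ 0.0015  0.0026]
 [-0.0032  0.0003]] [ 0.5532 -0.1382  0.196 ] [ 0.0439  0.999  -0.0013]
stop faces [array([-0.0405,  0.0411]), array([0.0363, 0.0417])]
pack [ 0.4873 -0.0867] [-0.0728  0.0005]
pack [ 0.5612 -0.0899] [0.0012 0.0011]
pack [ 0.635 -0.093] [0.0751 0.0018]
bay [ 0.4861 -0.0871]
bay [ 0.56   -0.0909]
bay [ 0.6339 -0.0947]
tray edge [0.4115 0.0219]
tray edge [0.6709 0.0202]
```

Run:
```python
from h import *
np.set_printoptions(precision=4,suppress=True)
c=robot.camera('top');im=c['img'];cv2.imwrite('pics/top1.png',im[:,:,::-1]);g=cv2.cvtColor(im,cv2.COLOR_RGB2HSV)
b=((g[...,0]>100)&(g[...,0]<130)&(g[...,1]>120)).astype(np.uint8)
n,l,st,ce=cv2.connectedComponentsWithStats(b)
for i in range(1,n):
    if st[i,4]>500 and 250<ce[i,0]<330:
        r=cv2.minAreaRect(np.argwhere(l==i)[:,::-1].astype(np.int32)); print('tray',r,st[i])
        W=np.array([at(c,p,.012,None)[:2] for p in cv2.boxPoints(r)]);print(W,W.mean(0))
w=((g[...,1]<60)&(g[...,2]>60)).astype(np.uint8);w[:150]=0;w[260:]=0;w[:,:150]=0;w[:,262:]=0
n,l,st,ce=cv2.connectedComponentsWithStats(w)
for i in range(1,n):
    if st[i,4]>150:
        r=cv2.minAreaRect(np.argwhere(l==i)[:,::-1].astype(np.int32));print(st[i],r,at(c,r[0],.016)[:2])
```

```text
tray ((291.558349609375, 210.0164031982422), (39.33592987060547, 87.1387939453125), 1.6846843957901) [ 271  167   42   88 3402]
[[0.4055 0.143 ]
 [0.6755 0.1459]
 [0.6748 0.0232]
 [0.4051 0.0234]] [0.5402 0.0839]
[182 164  21  19 291] ((192.25, 172.75), (21.21320343017578, 16.263456344604492), 45.0) [0.6468 0.3964]
[219 181  30  17 378] ((233.2532958984375, 188.60043334960938), (29.472505569458008, 14.339762687683105), 7.594643592834473) [0.6    0.2661]
[176 221  29  19 385] ((189.87667846679688, 229.7891387939453), (14.369230270385742, 27.34789276123047), 78.11134338378906) [0.4693 0.3922]
[217 229  31  21 403] ((231.77359008789062, 239.20753479003906), (14.560218811035156, 28.845718383789062), 74.05460357666016) [0.444  0.2625]
```

```bash
python3 nudge.py '[[0.03,0.003,0,0.01],[0.0485,0.005,0.03,0.01],[0.0485,0.005,0.07,0.01],[0.0485,0.005,0.11,0.01],[0.0485,0.005,0.14,0.01],[0.0485,0.005,0.16,0.01],[0.0485,0.005,0.169,0.01],[0.0485,0.005,0.169,0.01],[0.0485,0.005,0.169,0.01]]' 0.058
python3 nudge.py '[[0,0,0,0],[0,0,0,0],[0,0,0,0],[0,0,0,0],[0,0,0,0]]' 0.0
```

```text
time: 8.1
ee_pos: [0.5616, -0.0895, 0.0278]
ee_rot: [[0.053, 0.999, 0.0], [0.999, -0.053, -0.0], [-0.0, 0.0, -1.0]]
force: [-0.7, 1.3, 0.4]
width: 0.0583
gripper_force: 0.0
time: 8.52
ee_pos: [0.5621, -0.0893, 0.0293]
ee_rot: [[0.052, 0.999, 0.003], [0.999, -0.052, -0.0], [-0.0, 0.003, -1.0]]
force: [-2.0, -0.0, 6.0]
width: 0.0418
gripper_force: 60.7
```

```bash
python3 nudge.py '[[0,0,-0.02,0],[0,0,-0.045,0],[0.03,-0.006,-0.06,0],[0.07,-0.013,-0.06,0],[0.11,-0.02,-0.06,0],[0.145,-0.027,-0.055,0],[0.165,-0.031,-0.035,0],[0.165,-0.031,-0.015,0],[0.165,-0.031,0,0],[0.165,-0.031,0.005,0],[0.165,-0.031,0.0055,0],[0.165,-0.031,0.0055,0]]'
python3 nudge.py '[[0,0,0,0],[0,0,0,0],[0,0,0,0]]' 0.06
python3 nudge.py '[[0,0,-0.03,0],[0,0,-0.06,0],[-0.04,-0.01,-0.07,0],[-0.08,-0.02,-0.07,0],[-0.12,-0.03,-0.07,0],[-0.156,-0.033,-0.065,0],[-0.156,-0.033,-0.04,0],[-0.156,-0.033,-0.02,0],[-0.156,-0.033,-0.01,0],[-0.156,-0.033,-0.01,0],[-0.156,-0.033,-0.01,0]]' 0.058
```

```text
time: 9.52
ee_pos: [0.5395, 0.0783, 0.0234]
ee_rot: [[0.052, 0.999, 0.002], [0.999, -0.052, 0.001], [0.001, 0.002, -1.0]]
force: [-1.2, 0.1, 1.4]
width: 0.0416
gripper_force: 61.6
time: 9.77
ee_pos: [0.5396, 0.0772, 0.0224]
ee_rot: [[0.053, 0.999, 0.001], [0.999, -0.053, -0.0], [0.0, 0.001, -1.0]]
force: [-0.1, -0.8, -0.2]
width: 0.0598
gripper_force: 0.0
time: 10.68
ee_pos: [0.4981, -0.0768, 0.0319]
ee_rot: [[0.052, 0.999, -0.0], [0.999, -0.052, -0.0], [-0.0, -0.0, -1.0]]
force: [0.8, 0.7, 0.2]
width: 0.0577
gripper_force: 0.0
```

Overshot my own arithmetic: I'm 11 mm off the left pack, and the force reads zero. I'll lift, correct and descend.

```bash
python3 nudge.py '[[0,0,-0.02,0],[0,0,-0.02,0],[-0.0098,-0.011,-0.02,0],[-0.0098,-0.011,-0.02,0],[-0.0098,-0.011,-0.02,0]]'
python3 - <<'E'
from h import *
wrist('w6')
E
```

```text
time: 11.1
ee_pos: [0.4864, -0.0857, 0.0519]
ee_rot: [[0.053, 0.999, -0.0], [0.999, -0.053, 0.0], [0.0, -0.0, -1.0]]
force: [0.0, -0.9, -0.2]
width: 0.0581
gripper_force: 0.0
```

View pics/w6.png

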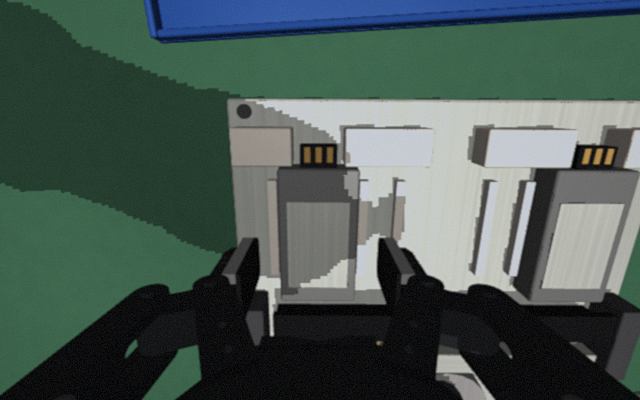

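The left pack is centred between the fingers at (318,230) and undisturbed.

```bash
python3 nudge.py '[[0,0,0.015,0],[0,0,0.023,0],[0,0,0.023,0],[0,0,0.023,0]]'
python3 nudge.py '[[0,0,0,0],[0,0,0,0],[0,0,0,0],[0,0,0,0],[0,0,0,0]]' 0.0
python3 nudge.py '[[0,0,-0.02,0],[0,0,-0.045,0],[0.03,-0.006,-0.06,0],[0.07,-0.013,-0.06,0],[0.11,-0.02,-0.06,0],[0.145,-0.027,-0.055,0],[0.162,-0.033,-0.035,0],[0.162,-0.033,-0.015,0],[0.162,-0.033,0,0],[0.162,-0.033,0.005,0],[0.162,-0.033,0.0055,0],[0.162,-0.033,0.0055,0]]'
python3 nudge.py '[[0,0,0,0],[0,0,0,0],[0,0,0,0]]' 0.06
python3 nudge.py '[[0,0,-0.03,0],[0,0,-0.06,0],[0,0,-0.06,0],[0,0,-0.06,0]]'
python3 - <<'E'
from h import *
s=robot.sense();print(tool(np.array([.6345,-.094,.052])-s['ee_pos'],s))
E
```

```text
time: 11.48
ee_pos: [0.4863, -0.0854, 0.0282]
ee_rot: [[0.052, 0.999, -0.002], [0.999, -0.052, 0.0], [0.0, -0.002, -1.0]]
force: [-1.5, -0.1, 0.5]
width: 0.058
gripper_force: 0.0
time: 11.9
ee_pos: [0.4868, -0.0857, 0.0294]
ee_rot: [[0.052, 0.999, 0.001], [0.999, -0.052, 0.0], [0.0, 0.001, -1.0]]
force: [-0.8, 1.0, 4.6]
width: 0.0419
gripper_force: 60.9
time: 12.9
ee_pos: [0.4619, 0.0778, 0.0236]
ee_rot: [[0.052, 0.999, -0.0], [0.999, -0.052, 0.0], [0.0, -0.0, -1.0]]
force: [1.6, 0.8, -2.0]
width: 0.0417
gripper_force: 61.6
time: 13.15
ee_pos: [0.4623, 0.0775, 0.0236]
ee_rot: [[0.053, 0.999, 0.001], [0.999, -0.053, -0.0], [-0.0, 0.001, -1.0]]
force: [-0.4, 0.5, 0.0]
width: 0.0602
gripper_force: 0.0
time: 13.48
ee_pos: [0.4631, 0.0779, 0.0848]
ee_rot: [[0.052, 0.999, 0.004], [0.999, -0.052, 0.001], [0.001, 0.004, -1.0]]
force: [0.3, 0.2, -0.4]
width: 0.06
gripper_force: 0.0
[-0.1628  0.18    0.0332]
```

```bash
python3 nudge.py '[[-0.02,0.03,0,0],[-0.05,0.06,0,0],[-0.08,0.09,0,0],[-0.11,0.12,0,0],[-0.135,0.15,0,0],[-0.15,0.17,0,0],[-0.163,0.18,0.015,0],[-0.163,0.18,0.033,0],[-0.163,0.18,0.05,0],[-0.163,0.18,0.0565,0],[-0.163,0.18,0.0565,0],[-0.163,0.18,0.0565,0]]' 0.058
python3 nudge.py '[[0,0,0,0],[0,0,0,0],[0,0,0,0],[0,0,0,0],[0,0,0,0]]' 0.0
python3 nudge.py '[[0,0,-0.02,0],[0,0,-0.045,0],[0.03,-0.006,-0.06,0],[0.07,-0.013,-0.06,0],[0.11,-0.02,-0.06,0],[0.145,-0.025,-0.055,0],[0.17,-0.0255,-0.035,0],[0.17,-0.0255,-0.015,0],[0.17,-0.0255,0,0],[0.17,-0.0255,0.005,0],[0.17,-0.0255,0.0055,0],[0.17,-0.0255,0.0055,0]]'
python3 nudge.py '[[0,0,0,0],[0,0,0,0],[0,0,0,0]]' 0.06
python3 nudge.py '[[0,0,-0.03,0],[0,0,-0.07,0],[0.04,-0.03,-0.1,0],[0.08,-0.06,-0.13,0],[0.12,-0.09,-0.16,0],[0.15,-0.1,-0.18,0],[0.19,-0.12,-0.2,0],[0.215,-0.14,-0.2,0],[0.215,-0.14,-0.2,0],[0.215,-0.14,-0.2,0],[0.215,-0.14,-0.2,0]]'
python3 - <<'E'
from h import *
c,s=wrist('w7');print(s['ee_pos'])
E
```

```text
time: 14.48
ee_pos: [0.6329, -0.0942, 0.0263]
ee_rot: [[0.052, 0.999, -0.001], [0.999, -0.052, 0.0], [0.0, -0.001, -1.0]]
force: [-0.4, -0.0, 0.4]
width: 0.058
gripper_force: 0.0
time: 14.9
ee_pos: [0.634, -0.0944, 0.0281]
ee_rot: [[0.052, 0.999, 0.002], [0.999, -0.052, -0.0], [-0.0, 0.002, -1.0]]
force: [0.4, -0.2, 6.5]
width: 0.0419
gripper_force: 61.6
time: 15.9
ee_pos: [0.6165, 0.0779, 0.0221]
ee_rot: [[0.051, 0.999, 0.0], [0.999, -0.051, 0.001], [0.001, 0.0, -1.0]]
force: [-1.1, 2.1, 2.8]
width: 0.0421
gripper_force: 61.9
time: 16.15
ee_pos: [0.6168, 0.0763, 0.0215]
ee_rot: [[0.052, 0.999, 0.0], [0.999, -0.052, -0.0], [-0.0, 0.0, -1.0]]
force: [0.3, 0.6, 0.3]
width: 0.0601
gripper_force: 0.0
time: 17.07
ee_pos: [0.4868, 0.3016, 0.2219]
ee_rot: [[0.047, 0.999, 0.001], [0.999, -0.047, 0.002], [0.002, 0.001, -1.0]]
force: [-0.3, -0.4, 0.4]
width: 0.0604
gripper_force: 0.0
[0.48676378 0.30157722 0.22187424]
```

View pics/w7.png

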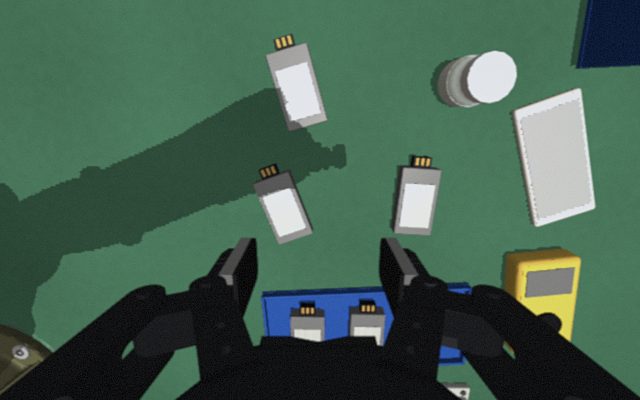

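Three fresh packs, noses up (+y): centres near (296,85), (283,206) and (417,200). The tested packs lie in the tray, as far as they can be seen.

```bash
cat > fresh.py <<'E'
from h import *
np.set_printoptions(precision=4,suppress=True)
def run():
    s=robot.sense();c=robot.camera('wrist');im=c['img'];g=cv2.cvtColor(im,cv2.COLOR_RGB2HSV)
    m=((g[...,1]<70)&(g[...,2]>35)).astype(np.uint8);m[245:]=0
    m=cv2.morphologyEx(m,cv2.MORPH_OPEN,np.ones((9,9),np.uint8))
    n,l,st,ce=cv2.connectedComponentsWithStats(m)
    for i in range(1,n):
        if not 1000<st[i,4]<6500: continue
        P=np.array([at(c,p,.018,s)[:2] for p in np.argwhere(l==i)[:,::-1]],np.float32)
        r=cv2.minAreaRect(P*1000)
        L=((l==i)&(g[...,2]>np.percentile(g[...,2][l==i],60)*.93)).astype(np.uint8)
        Q=np.array([at(c,p,.018,s)[:2] for p in np.argwhere(L)[:,::-1]],np.float32);q=cv2.minAreaRect(Q*1000)
        b=cv2.boxPoints(r);e=[b[1]-b[0],b[2]-b[1]];e=max(e,key=np.linalg.norm);e=e*np.sign(e[1]);yaw=np.arctan2(-e[0],e[1])
        print(ce[i].round(),'rect',np.array(r[0]),np.array(r[1]),'yaw',round(float(yaw),3),'label',np.array(q[0]),np.array(q[1]),q[2])
    print(s['ee_pos'],'tool yaw',-np.arctan2(s['ee_rot'][0][0],s['ee_rot'][1][0]))
run()
E
python3 fresh.py
```

```text
[295.  83.] rect [469.0158 393.6267] [44.8689 82.4148] yaw 0.232 label [470.1479 388.908 ] [33.6366 51.6948] 13.304064750671387
[477.  75.] rect [655.3253 392.6383] [81.9221 51.5674] yaw -1.427 label [670.3743 394.7685] [47.9729 48.3559] 10.492968559265137
[415. 197.] rect [597.4454 263.4967] [82.3487 48.5448] yaw -0.111 label [599.1717 258.2446] [51.2037 33.3161] 84.05045318603516
[282. 205.] rect [445.3413 262.1887] [46.7945 82.3782] yaw 0.3 label [445.7945 256.8656] [33.4864 51.2844] 17.49033546447754
[0.4877 0.2992 0.2215] tool yaw -0.05008884395886447
```

```bash
python3 nudge.py '[[-0.01,0.035,0.02,0.02],[-0.02,0.07,0.05,0.04],[-0.03,0.1,0.08,0.054],[-0.0306,0.1137,0.11,0.054],[-0.0306,0.1137,0.14,0.054],[-0.0306,0.1137,0.17,0.054],[-0.0306,0.1137,0.19,0.054],[-0.0306,0.1137,0.2,0.054],[-0.0306,0.1137,0.203,0.054],[-0.0306,0.1137,0.203,0.054],[-0.0306,0.1137,0.203,0.054]]' 0.062
python3 nudge.py '[[0,0,0,0],[0,0,0,0],[0,0,0,0],[0,0,0,0],[0,0,0,0],[0,0,0,0]]' 0.0
python3 nudge.py '[[0,0,-0.03,0],[0,0,-0.07,0],[0,0,-0.07,0],[0,0,-0.07,0]]'
python3 - <<'E'
from h import *
s=robot.sense();print(s['ee_pos'],tool(np.array([.6344,-.0957,.09])-s['ee_pos'],s),'yaw',-np.arctan2(s['ee_rot'][0][0],s['ee_rot'][1][0]));wrist('w8')
E
```

```text
time: 18.08
ee_pos: [0.6011, 0.2618, 0.0196]
ee_rot: [[0.107, 0.994, 0.002], [0.994, -0.107, 0.0], [0.001, 0.002, -1.0]]
force: [0.8, 0.7, -0.8]
width: 0.0619
gripper_force: 0.0
time: 18.58
ee_pos: [0.601, 0.2625, 0.0205]
ee_rot: [[0.106, 0.994, 0.003], [0.994, -0.106, 0.001], [0.001, 0.003, -1.0]]
force: [-1.8, -1.0, 5.6]
width: 0.0415
gripper_force: 59.9
time: 18.92
ee_pos: [0.6019, 0.2629, 0.092]
ee_rot: [[0.106, 0.994, 0.006], [0.994, -0.106, 0.003], [0.003, 0.006, -1.0]]
force: [0.0, -0.3, -1.0]
width: 0.0415
gripper_force: 61.4
[0.60192104 0.26292229 0.0920084 ] [-0.3532  0.0702  0.0012] yaw -0.10579710970305588
```

View pics/w8.png

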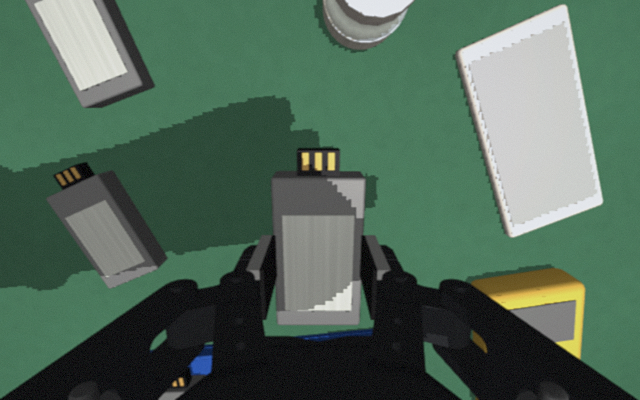

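The pack is held square in the fingers. Its case front edge is at row ~174 (the front top edge may be nearer ~180) and its rear edge at row ~323, centred at col ~318. I'll check its position in the hand.

Run:
```python
from h import *
np.set_printoptions(precision=4,suppress=True)
s=robot.sense();c=robot.camera('wrist');g=cv2.cvtColor(c['img'],cv2.COLOR_RGB2HSV)
col=g[140:335,300:340].mean(1);print([(140+i,int(col[i,2]),int(col[i,1])) for i in range(30,50,2)],[(140+i,int(col[i,2]),int(col[i,1])) for i in range(160,195,3)])
for p in [(318,174),(318,323),(272,172),(363,177),(277,323),(361,323)]: print(p,(at(c,p,.0895,s)-s['ee_pos'])@s['ee_rot'])
```

```text
[(170, 77, 76), (172, 39, 27), (174, 37, 24), (176, 49, 9), (178, 80, 4), (180, 98, 4), (182, 100, 4), (184, 99, 4), (186, 99, 4), (188, 93, 4)] [(300, 164, 10), (303, 168, 9), (306, 189, 8), (309, 217, 10), (312, 135, 3), (315, 136, 3), (318, 135, 3), (321, 134, 3), (324, 119, 8), (327, 118, 99), (330, 117, 97), (333, 103, 105)]
(318, 174) [0.0416 0.0004 0.0006]
(318, 323) [-0.0371  0.0005  0.0004]
(272, 172) [ 0.0425 -0.0201  0.0005]
(363, 177) [0.0402 0.0207 0.0006]
(277, 323) [-0.0371 -0.0208  0.0004]
(361, 323) [-0.0371  0.0228  0.0005]
```

```bash
python3 nudge.py '[[-0.03,0.006,0,-0.02],[-0.07,0.014,0,-0.04],[-0.11,0.022,0,-0.052],[-0.15,0.03,0,-0.052],[-0.19,0.038,0,-0.052],[-0.23,0.046,0,-0.052],[-0.27,0.054,0,-0.052],[-0.31,0.062,0,-0.052],[-0.34,0.068,0,-0.052],[-0.354,0.0702,0,-0.052],[-0.354,0.0702,0,-0.052],[-0.354,0.0702,0,-0.052]]'
python3 nudge.py '[[0,0,0,0],[0,0,0,0]]'
python3 - <<'E'
from h import *
s=robot.sense();print(tool(np.array([.6344,-.0965,.031])-s['ee_pos'],s),'yaw',-np.arctan2(s['ee_rot'][0][0],s['ee_rot'][1][0]));wrist('w9')
E
```

```text
time: 20.02
ee_pos: [0.6315, -0.0975, 0.0871]
ee_rot: [[0.056, 0.998, -0.002], [0.998, -0.056, 0.001], [0.001, -0.002, -1.0]]
force: [0.8, -0.3, -1.7]
width: 0.0413
gripper_force: 61.4
time: 20.18
ee_pos: [0.6322, -0.0945, 0.0877]
ee_rot: [[0.051, 0.999, -0.001], [0.999, -0.051, 0.002], [0.001, -0.001, -1.0]]
force: [0.6, 0.9, -1.2]
width: 0.0416
gripper_force: 61.4
[-0.0019  0.0023  0.0567] yaw -0.05107077647524377
```

View pics/w9.png

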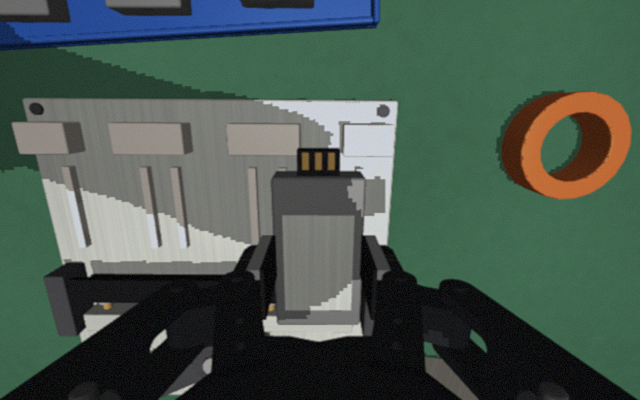

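The held pack hangs over the right bay. Its slot lies between blocks at columns 300 and 344 (rows 124–155).

```bash
python3 - <<'E'
from h import *
np.set_printoptions(precision=4,suppress=True)
s=robot.sense();c=robot.camera('wrist')
for p in [(300,140),(344,140),(300,155),(280,155),(360,156)]: print(p,(at(c,p,.026,s)-s['ee_pos'])@s['ee_rot'])
E
python3 nudge.py '[[-0.002,0.002,0.015,0.003],[-0.002,0.002,0.03,0.003],[-0.002,0.002,0.045,0.003],[-0.002,0.002,0.052,0.003],[-0.002,0.002,0.052,0.003],[-0.002,0.002,0.052,0.003]]'
```

```text
(300, 140) [ 0.0505 -0.011   0.0619]
(344, 140) [0.0506 0.0168 0.0619]
(300, 155) [ 0.041  -0.0111  0.0619]
(280, 155) [ 0.041  -0.024   0.0619]
(360, 156) [0.0404 0.0273 0.0619]
time: 20.78
ee_pos: [0.6342, -0.0987, 0.0363]
ee_rot: [[0.056, 0.998, -0.0], [0.998, -0.056, 0.0], [0.0, -0.0, -1.0]]
force: [-0.7, -0.3, -1.1]
width: 0.0412
gripper_force: 61.4
```

```bash
python3 nudge.py '[[0.0015,0,0,0],[0.0015,0,0.004,0],[0.0015,0,0.0055,0],[0.0015,0,0.0055,0],[0.0015,0,0.0055,0]]'
python3 nudge.py '[[0,0,0,0],[0,0,0,0],[0,0,0,0]]' 0.058
python3 nudge.py '[[0,0,-0.02,0],[0,0,-0.04,0],[0,0,-0.04,0],[0,0,-0.04,0]]' 0.058
python3 - <<'E'
from h import *
wrist('w10')
E
```

```text
time: 21.2
ee_pos: [0.6343, -0.0978, 0.0309]
ee_rot: [[0.057, 0.998, 0.0], [0.998, -0.057, 0.0], [0.0, 0.0, -1.0]]
force: [-0.2, 0.1, -1.7]
width: 0.0417
gripper_force: 61.4
time: 21.45
ee_pos: [0.6345, -0.0979, 0.0311]
ee_rot: [[0.057, 0.998, 0.001], [0.998, -0.057, -0.0], [-0.0, 0.001, -1.0]]
force: [0.2, -0.3, 0.1]
width: 0.0582
gripper_force: 0.0
time: 21.78
ee_pos: [0.6352, -0.0981, 0.0722]
ee_rot: [[0.057, 0.998, 0.003], [0.998, -0.057, -0.0], [-0.0, 0.003, -1.0]]
force: [-0.6, 0.2, 0.2]
width: 0.0582
gripper_force: 0.0
```

View pics/w10.png

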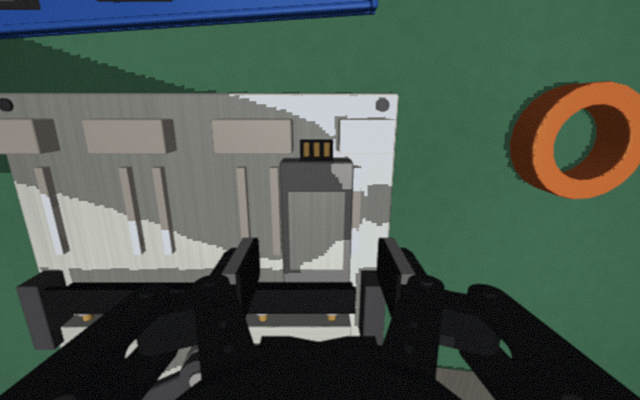

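The pack lies flat between its ribs with the nose in the slot, a few mm short of its stop, which the strip will take up. Next fresh packs.

```bash
python3 nudge.py '[[0,0,-0.04,0],[0.035,-0.015,-0.06,0],[0.07,-0.03,-0.07,0],[0.105,-0.045,-0.08,0],[0.14,-0.06,-0.09,0],[0.175,-0.075,-0.1,0],[0.21,-0.09,-0.11,0],[0.245,-0.105,-0.12,0],[0.28,-0.12,-0.13,0],[0.315,-0.135,-0.14,0],[0.35,-0.15,-0.15,0],[0.385,-0.17,-0.15,0]]' 0.062
python3 nudge.py '[[0,0,0,0],[0,0,0,0],[0,0,0,0]]'
python3 fresh.py
```

```text
time: 22.83
ee_pos: [0.4867, 0.298, 0.2218]
ee_rot: [[0.058, 0.998, 0.002], [0.998, -0.058, 0.001], [0.001, 0.002, -1.0]]
force: [1.1, 0.8, 0.7]
width: 0.062
gripper_force: 0.0
time: 23.08
ee_pos: [0.4862, 0.2958, 0.2199]
ee_rot: [[0.056, 0.998, -0.001], [0.998, -0.056, -0.001], [-0.002, -0.001, -1.0]]
force: [-0.2, -0.4, 0.0]
width: 0.0622
gripper_force: 0.0
[296.  80.] rect [469.0359 393.3952] [44.8681 82.1461] yaw 0.231 label [470.1057 388.8895] [33.7592 51.9549] 12.991962432861328
[479.  70.] rect [655.5674 392.8871] [81.4439 51.6153] yaw -1.416 label [670.7116 395.4099] [48.394  48.3161] 34.10282516479492
[284. 203.] rect [445.0258 262.2134] [46.2851 82.4563] yaw 0.299 label [446.1505 255.5614] [33.5401 48.7359] 17.554248809814453
[0.4862 0.2958 0.2199] tool yaw -0.05634900505659347
```

```bash
python3 nudge.py '[[-0.02,-0.02,0.02,-0.12],[-0.036,-0.0385,0.05,-0.24],[-0.036,-0.0385,0.08,-0.359],[-0.036,-0.0385,0.11,-0.359],[-0.036,-0.0385,0.14,-0.359],[-0.036,-0.0385,0.17,-0.359],[-0.036,-0.0385,0.19,-0.359],[-0.036,-0.0385,0.2,-0.359],[-0.036,-0.0385,0.2015,-0.359],[-0.036,-0.0385,0.2015,-0.359],[-0.036,-0.0385,0.2015,-0.359]]' 0.064
python3 nudge.py '[[0,0,0,0],[0,0,0,0],[0,0,0,0],[0,0,0,0],[0,0,0,0],[0,0,0,0]]' 0.0
python3 nudge.py '[[0,0,-0.03,0],[0,0,-0.07,0],[0,0,-0.07,0],[0,0,-0.07,0]]'
cat > held.py <<'E'
from h import *
import sys
np.set_printoptions(precision=4,suppress=True)
# case extent of the held pack in tool coords; argv: bay x (m)
s=robot.sense();c=robot.camera('wrist');g=cv2.cvtColor(c['img'],cv2.COLOR_RGB2HSV).astype(int)
zt=s['ee_pos'][2]-.0025;col=g[:,304:334].mean(1)
f=next(r for r in range(165,200) if col[r:r+4,1].max()<8 and col[r,2]>0.85*col[r+5,2]); e=next(r for r in range(310,345) if col[r,1]>40)
F=((at(c,(318,f),zt,s)-s['ee_pos'])@s['ee_rot'])[0];E=((at(c,(318,e),zt,s)-s['ee_pos'])@s['ee_rot'])[0]
print('rows',f,e,'front',F,'rear',E,'len',F-E,'centre',(F+E)/2)
x=float(sys.argv[1]);yaw=-.054;R=np.array([[np.cos(yaw),-np.sin(yaw)],[np.sin(yaw),np.cos(yaw)]])
t=np.array([.5607,-.0925])+R@[x,-.001-(F+E)/2]
print('to go',tool(np.array([*t,.09])-s['ee_pos'],s),'turn',-(yaw+np.arctan2(s['ee_rot'][0][0],s['ee_rot'][1][0])),s['width'])
E
python3 held.py -.074
```

```text
time: 24.05
ee_pos: [0.447, 0.2622, 0.0203]
ee_rot: [[-0.296, 0.955, 0.001], [0.955, 0.296, 0.001], [0.0, 0.001, -1.0]]
force: [0.6, -0.3, 0.1]
width: 0.0642
gripper_force: 0.0
time: 24.55
ee_pos: [0.4466, 0.2628, 0.021]
ee_rot: [[-0.297, 0.955, 0.002], [0.955, 0.297, 0.001], [0.001, 0.002, -1.0]]
force: [-1.9, -1.6, 9.4]
width: 0.0412
gripper_force: 59.3
time: 24.88
ee_pos: [0.4474, 0.2635, 0.092]
ee_rot: [[-0.298, 0.955, 0.005], [0.955, 0.298, 0.003], [0.002, 0.006, -1.0]]
force: [0.2, -0.3, -1.8]
width: 0.0413
gripper_force: 61.2
rows 179 325 front 0.03861644264028656 rear -0.04010001140829588 len 0.07871645404858243 centre -0.0007417843840046602
to go [-0.348  -0.0673  0.001 ] turn 0.35626167569851896 0.04134191590273684
```

```bash
python3 nudge.py '[[-0.03,-0.006,0,0.06],[-0.07,-0.014,0,0.12],[-0.11,-0.022,0,0.18],[-0.15,-0.03,0,0.24],[-0.19,-0.038,0,0.3],[-0.23,-0.046,0,0.356],[-0.27,-0.054,0,0.356],[-0.31,-0.062,0,0.356],[-0.34,-0.0665,0,0.356],[-0.348,-0.0673,0,0.356],[-0.348,-0.0673,0,0.356],[-0.348,-0.0673,0,0.356]]'
python3 nudge.py '[[0,0,0,0],[0,0,0,0],[0,0,0,0]]'
python3 held.py -.074
python3 - <<'E'
from h import *
np.set_printoptions(precision=4,suppress=True)
s=robot.sense();c=robot.camera('wrist');g=cv2.cvtColor(c['img'],cv2.COLOR_RGB2GRAY)
print(g[142,270:370].tolist())
E
```

```text
time: 25.93
ee_pos: [0.4845, -0.0892, 0.0884]
ee_rot: [[0.055, 0.998, -0.002], [0.998, -0.055, 0.001], [0.001, -0.002, -1.0]]
force: [-0.1, 0.9, -1.8]
width: 0.0411
gripper_force: 61.2
time: 26.18
ee_pos: [0.4851, -0.088, 0.0891]
ee_rot: [[0.051, 0.999, -0.001], [0.999, -0.051, 0.001], [0.001, -0.001, -1.0]]
force: [0.6, 0.3, -1.7]
width: 0.0412
gripper_force: 61.2
rows 179 342 front 0.038796410489420334 rear -0.050771618771472536 len 0.08956802926089287 centre -0.005987604141026101
to go [ 0.0045  0.0017 -0.0009] turn 0.002771446068916307 0.04120220577049745
[153, 151, 152, 148, 151, 153, 150, 150, 153, 150, 152, 152, 154, 153, 152, 152, 151, 148, 152, 152, 154, 152, 155, 155, 151, 154, 147, 119, 92, 102, 125, 129, 131, 131, 129, 132, 126, 132, 134, 136, 134, 135, 134, 129, 134, 130, 129, 131, 129, 132, 128, 129, 131, 131, 128, 129, 129, 129, 132, 139, 170, 191, 198, 202, 205, 210, 210, 208, 178, 134, 100, 100, 164, 206, 211, 207, 209, 203, 208, 209, 206, 208, 206, 206, 209, 207, 206, 208, 208, 205, 207, 205, 210, 206, 208, 208, 207, 208, 210, 206]
```

```bash
python3 nudge.py '[[0,0.0015,0.015,0],[0,0.0015,0.03,0],[0,0.0015,0.043,0],[0,0.0015,0.052,0],[0,0.0015,0.056,0],[0,0.0015,0.0575,0],[0,0.0015,0.0575,0],[0,0.0015,0.0575,0]]'
python3 nudge.py '[[0,0,0,0],[0,0,0,0],[0,0,0,0]]' 0.058
python3 nudge.py '[[0,0,-0.02,0],[0,0,-0.06,0],[0.035,0,-0.08,0],[0.07,0,-0.1,0],[0.11,0,-0.12,0],[0.15,0,-0.14,0],[0.19,0,-0.16,0],[0.23,0,-0.18,0],[0.27,0,-0.19,0],[0.31,0,-0.19,0],[0.35,0,-0.19,0],[0.385,0,-0.19,0]]' 0.058
python3 nudge.py '[[0,0,0,0],[0,0,0,0],[0,0,0,0]]'
python3 fresh.py
```

```text
time: 26.95
ee_pos: [0.4871, -0.09, 0.0323]
ee_rot: [[0.054, 0.999, 0.001], [0.999, -0.054, -0.0], [-0.0, 0.001, -1.0]]
force: [-0.4, 0.0, -0.7]
width: 0.0413
gripper_force: 61.2
time: 27.2
ee_pos: [0.4871, -0.0899, 0.0323]
ee_rot: [[0.054, 0.999, 0.001], [0.999, -0.054, -0.0], [-0.0, 0.001, -1.0]]
force: [-0.5, 0.2, 0.2]
width: 0.0584
gripper_force: 0.0
time: 28.2
ee_pos: [0.5073, 0.2956, 0.2228]
ee_rot: [[0.054, 0.999, 0.001], [0.999, -0.054, 0.001], [0.001, 0.001, -1.0]]
force: [1.1, -0.3, 0.3]
width: 0.0577
gripper_force: 0.0
time: 28.45
ee_pos: [0.5073, 0.2928, 0.2216]
ee_rot: [[0.054, 0.999, -0.0], [0.999, -0.054, -0.001], [-0.001, -0.0, -1.0]]
force: [-0.1, -1.0, 0.1]
width: 0.0582
gripper_force: 0.0
[275.  78.] rect [469.2564 393.3616] [44.9135 82.259 ] yaw 0.236 label [470.208  392.1821] [38.9135 75.8132] 13.654644966125488
[456.  69.] rect [654.0747 393.0832] [78.0222 51.731 ] yaw -1.35 label [666.9008 395.8052] [48.2402 48.1285] 57.80143356323242
[0.5073 0.2928 0.2216] tool yaw -0.05387576574927919
```

```bash
python3 nudge.py '[[0.03,-0.013,0.01,-0.1],[0.065,-0.028,0.03,-0.2],[0.095,-0.041,0.06,-0.288],[0.0988,-0.0427,0.1,-0.288],[0.0988,-0.0427,0.14,-0.288],[0.0988,-0.0427,0.17,-0.288],[0.0988,-0.0427,0.19,-0.288],[0.0988,-0.0427,0.2,-0.288],[0.0988,-0.0427,0.203,-0.288],[0.0988,-0.0427,0.203,-0.288],[0.0988,-0.0427,0.203,-0.288]]' 0.064
python3 nudge.py '[[0,0,0,0],[0,0,0,0],[0,0,0,0],[0,0,0,0],[0,0,0,0],[0,0,0,0]]' 0.0
python3 nudge.py '[[0,0,-0.03,0],[0,0,-0.07,0],[0,0,-0.07,0],[0,0,-0.07,0]]'
python3 held.py 0
```

```text
time: 29.42
ee_pos: [0.4714, 0.3944, 0.0203]
ee_rot: [[-0.231, 0.973, 0.002], [0.973, 0.231, 0.001], [0.001, 0.002, -1.0]]
force: [-0.1, -0.2, 0.3]
width: 0.0641
gripper_force: 0.0
time: 29.92
ee_pos: [0.4709, 0.3949, 0.0209]
ee_rot: [[-0.232, 0.973, 0.002], [0.973, 0.232, 0.002], [0.001, 0.002, -1.0]]
force: [-1.9, -1.4, 9.1]
width: 0.0415
gripper_force: 59.4
time: 30.25
ee_pos: [0.4717, 0.3956, 0.092]
ee_rot: [[-0.232, 0.973, 0.005], [0.973, 0.232, 0.004], [0.003, 0.005, -1.0]]
force: [-0.1, -0.8, -2.3]
width: 0.0416
gripper_force: 61.3
rows 181 326 front 0.03770468535143385 rear -0.04064955691095228 len 0.07835424226238613 centre -0.0014724357797592166
to go [-0.495  -0.0264  0.0004] turn 0.28797888708217073 0.041614075557551075
```

```bash
python3 nudge.py '[[-0.03,-0.002,0,0.05],[-0.07,-0.004,0,0.1],[-0.11,-0.006,0,0.15],[-0.15,-0.008,0,0.2],[-0.19,-0.01,0,0.25],[-0.23,-0.012,0,0.288],[-0.27,-0.014,0,0.288],[-0.31,-0.017,0,0.288],[-0.35,-0.019,0,0.288],[-0.39,-0.021,0,0.288],[-0.43,-0.023,0,0.288],[-0.47,-0.025,0,0.288]]'
python3 nudge.py '[[0,0,0,0],[0,0,0,0],[0,0,0,0]]'
python3 held.py 0
python3 - <<'E'
from h import *
s=robot.sense();c=robot.camera('wrist');g=cv2.cvtColor(c['img'],cv2.COLOR_RGB2GRAY)
print([g[r,270:370].tolist() for r in (125,)])
E
```

```text
time: 31.3
ee_pos: [0.5539, -0.0703, 0.0876]
ee_rot: [[0.054, 0.999, -0.002], [0.999, -0.054, 0.0], [0.0, -0.002, -1.0]]
force: [0.8, 0.6, -1.5]
width: 0.0413
gripper_force: 61.3
time: 31.55
ee_pos: [0.5539, -0.0682, 0.0877]
ee_rot: [[0.055, 0.999, -0.002], [0.999, -0.055, 0.001], [0.001, -0.002, -1.0]]
force: [-0.3, 0.1, -1.0]
width: 0.0412
gripper_force: 61.3
rows 181 341 front 0.037859116046523866 rear -0.050120448187247 len 0.08797956423377087 centre -0.006130666070361567
to go [-0.0188  0.0081 -0.0023] turn -0.0006543117410784047 0.0411908536868188
[[61, 58, 57, 56, 58, 58, 61, 58, 62, 57, 63, 56, 59, 59, 57, 61, 62, 55, 56, 58, 58, 61, 60, 56, 59, 57, 57, 57, 60, 55, 55, 58, 58, 60, 56, 60, 56, 60, 63, 58, 58, 58, 62, 60, 57, 57, 59, 57, 58, 56, 61, 60, 57, 56, 58, 56, 55, 83, 90, 92, 92, 91, 93, 92, 92, 95, 95, 95, 95, 95, 97, 97, 97, 94, 93, 97, 96, 93, 92, 89, 95, 94, 94, 94, 91, 91, 91, 89, 92, 93, 96, 90, 91, 94, 93, 90, 95, 94, 94, 94]]
```

```bash
python3 nudge.py '[[-0.012,0.004,0,0],[-0.0235,0.008,0,0],[-0.0235,0.008,0,0],[-0.0235,0.008,0.015,0],[-0.0235,0.008,0.025,0],[-0.0235,0.008,0.025,0],[-0.0235,0.008,0.025,0]]'
python3 - <<'E'
from h import *
np.set_printoptions(precision=4,suppress=True)
s=robot.sense();c=robot.camera('wrist');g=cv2.cvtColor(c['img'],cv2.COLOR_RGB2GRAY)
print(g[142,270:370].tolist(),s['ee_pos'])
E
```

```text
time: 32.23
ee_pos: [0.5609, -0.0923, 0.0632]
ee_rot: [[0.054, 0.999, -0.002], [0.999, -0.054, 0.0], [0.0, -0.002, -1.0]]
force: [-0.1, -0.5, -2.6]
width: 0.0414
gripper_force: 61.3
[141, 142, 143, 143, 142, 143, 142, 143, 143, 140, 145, 144, 143, 142, 144, 142, 145, 142, 141, 145, 133, 100, 68, 79, 103, 113, 113, 113, 110, 113, 109, 111, 109, 111, 112, 109, 111, 115, 110, 111, 115, 114, 114, 114, 113, 111, 116, 114, 112, 113, 106, 110, 111, 113, 110, 112, 112, 110, 113, 114, 112, 111, 112, 110, 112, 111, 111, 113, 109, 109, 88, 89, 146, 188, 193, 195, 194, 197, 198, 195, 196, 196, 192, 195, 192, 194, 194, 193, 193, 198, 196, 194, 193, 194, 194, 194, 195, 196, 194, 195] [ 0.5609 -0.0923  0.0632]
```

```bash
python3 nudge.py '[[0,-0.0005,0.012,0],[0,-0.0005,0.022,0],[0,-0.0005,0.029,0],[0,-0.0005,0.0315,0],[0,-0.0005,0.0315,0],[0,-0.0005,0.0315,0]]'
python3 nudge.py '[[0,0,0,0],[0,0,0,0],[0,0,0,0]]' 0.058
python3 nudge.py '[[0,0,-0.03,0],[0,0,-0.07,0],[-0.02,0,-0.11,0],[-0.045,-0.007,-0.14,0],[-0.045,-0.007,-0.164,0],[-0.045,-0.007,-0.164,0],[-0.045,-0.007,-0.164,0],[-0.045,-0.007,-0.164,0]]' 0.04
python3 - <<'E'
from h import *
np.set_printoptions(precision=4,suppress=True)
c,s=wrist('w11');print(s['ee_pos']);im=c['img'].copy()
t=robot.camera('top')['img']
a=cv2.resize(im[0:300,120:520],(600,450));b=cv2.resize(t[150:265,260:420],(600,431));
E
python3 - <<'E'
import cv2,numpy as np
a=cv2.imread('pics/w11.png')[20:300,150:500]
cv2.imwrite('pics/w11c.png',cv2.resize(a,(750,600),interpolation=cv2.INTER_CUBIC))
E
```

```text
time: 32.78
ee_pos: [0.5611, -0.0925, 0.0324]
ee_rot: [[0.054, 0.999, -0.0], [0.999, -0.054, -0.0], [-0.0, -0.0, -1.0]]
force: [-0.2, -0.1, -1.4]
width: 0.0413
gripper_force: 61.3
time: 33.03
ee_pos: [0.5614, -0.0926, 0.0328]
ee_rot: [[0.054, 0.999, 0.001], [0.999, -0.054, -0.0], [-0.0, 0.001, -1.0]]
force: [-0.3, 0.0, 0.4]
width: 0.0582
gripper_force: 0.0
time: 33.7
ee_pos: [0.5514, -0.1364, 0.196]
ee_rot: [[0.053, 0.999, -0.0], [0.999, -0.053, 0.001], [0.001, -0.0, -1.0]]
force: [-0.0, -0.2, -0.2]
width: 0.0399
gripper_force: 0.0
[ 0.5514 -0.1364  0.196 ]
```

View pics/w11c.png

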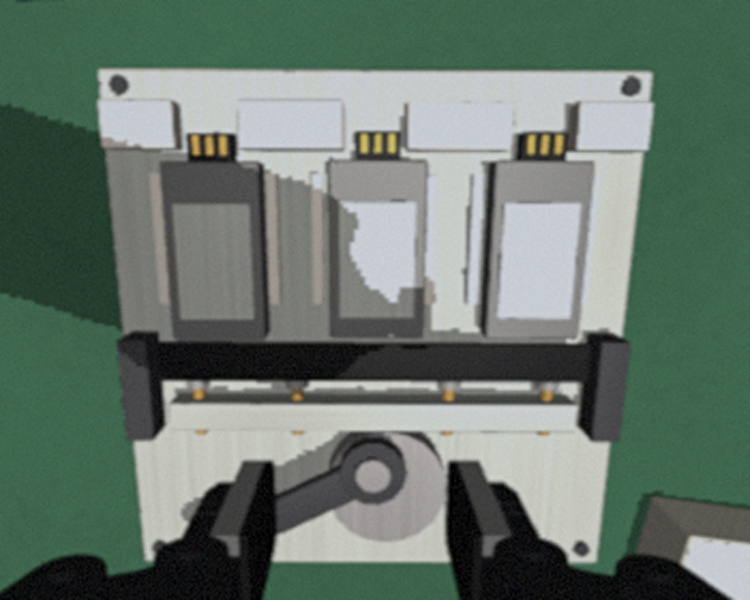

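All three fresh packs lie flat between their ribs with noses in the slots, about 5 mm short of the stop blocks. The lever is fully back. Next I'll measure the strip's gap, using numbers only.

Run:
```python
from h import *
np.set_printoptions(precision=4,suppress=True)
s=robot.sense();c=robot.camera('wrist');g=cv2.cvtColor(c['img'],cv2.COLOR_RGB2GRAY)
print(s['ee_pos'])
print('mid',g[160:240,314:322].mean(1).round().astype(int).tolist())
print('gapcol',g[160:240,284:288].mean(1).round().astype(int).tolist())
print('stop',g[60:100,275:285].mean(1).round().astype(int).tolist(),g[60:100,365:375].mean(1).round().astype(int).tolist())
```

```text
[ 0.5511 -0.1361  0.1951]
mid [129, 128, 128, 128, 128, 128, 130, 126, 106, 82, 75, 75, 74, 76, 75, 76, 73, 80, 117, 120, 68, 22, 16, 20, 15, 17, 19, 28, 31, 35, 39, 40, 43, 42, 42, 40, 38, 60, 132, 194, 199, 159, 128, 116, 88, 71, 67, 63, 93, 165, 200, 205, 202, 201, 200, 201, 202, 199, 200, 202, 197, 153, 90, 58, 55, 47, 38, 34, 44, 56, 67, 71, 73, 75, 73, 74, 83, 101, 110, 118]
gapcol [122, 122, 122, 124, 124, 123, 122, 124, 123, 122, 122, 125, 123, 123, 123, 122, 123, 126, 125, 117, 68, 22, 16, 16, 19, 18, 19, 18, 14, 18, 16, 16, 19, 18, 15, 16, 13, 33, 70, 86, 89, 95, 106, 103, 84, 76, 80, 66, 95, 171, 198, 199, 196, 192, 190, 193, 194, 192, 194, 192, 186, 165, 172, 193, 198, 198, 198, 199, 198, 196, 198, 198, 199, 194, 164, 147, 127, 118, 117, 119]
stop [201, 201, 202, 201, 203, 195, 176, 193, 203, 202, 202, 202, 203, 202, 202, 203, 203, 203, 203, 202, 203, 202, 203, 203, 202, 203, 204, 205, 196, 149, 138, 186, 204, 202, 201, 202, 202, 203, 202, 196] [202, 202, 202, 201, 203, 202, 198, 184, 195, 203, 203, 202, 202, 203, 202, 203, 202, 203, 203, 202, 203, 203, 202, 203, 203, 203, 203, 204, 206, 190, 138, 181, 203, 203, 202, 202, 202, 202, 202, 203]
```

Run:
```python
from h import *
s=robot.sense();c=robot.camera('wrist')
R=np.array(s['ee_rot'])
f=lambda p,z:((at(c,p,z,s)-s['ee_pos'])@R)[0]
st=f((280,89),.026);st2=f((370,89.8),.026)
for x in(286,318,370): print(x,'lip',f((x,180.3),.030))
print('stop',st,st2,'lip-to-stop',(st+st2)/2-f((318,180.3),.030),'gap g',(st+st2)/2-f((318,180.3),.030)+.008-.080)
print('pack ends: top rear edge row 178 & front',f((318,178.5),.028))
print('mm/row at z .03 near row 200',f((318,200),.03)-f((318,201),.03), 'strip rear 197.5',f((318,197.5),.03),'bar 208.5',f((318,208.5),.03),'bar end',f((318,221),.03))
```

```text
286 lip 0.0004758297452422063
318 lip 0.0005218457042834776
370 lip 0.0005965492046551735
stop 0.08710014889687817 0.08642931216061751 lip-to-stop 0.08624288482446436 gap g 0.014242884824464355
pack ends: top rear edge row 178 & front 0.0019121974750747313
mm/row at z .03 near row 200 0.001063720528592011 strip rear 197.5 -0.017386702778910607 bar 208.5 -0.02914254999767872 bar end -0.04279918456037265
```

The gap is about 14 mm, and bar-to-strip reads 11.8 mm (nominal 12). So 1.376 rad is wanted; I'll swing to about 1.15 first, then look.

```bash
python3 nudge.py '[[-0.035,-0.027,0,0],[-0.07,-0.054,0,0],[-0.1016,-0.079,0,0],[-0.1016,-0.079,0.03,0],[-0.1016,-0.079,0.06,0],[-0.1016,-0.079,0.09,0],[-0.1016,-0.079,0.115,0],[-0.1016,-0.079,0.129,0],[-0.1016,-0.079,0.129,0],[-0.1016,-0.079,0.129,0]]' 0.04
python3 nudge.py '[[0,0,0,0],[0,0,0,0],[0,0,0,0],[0,0,0,0],[0,0,0,0]]' 0.0
cat > arc.py <<'E'
from h import *
import sys
s=robot.sense();pv=np.array([.5545,-.195]);d=s['ee_pos'][:2]-pv;a0=np.arctan2(d[1],d[0])+.054+2.671;r=np.hypot(*d)
print('r',r,'a',a0,s['force'],s['width'])
if len(sys.argv)>1:
    for a in np.linspace(a0,float(sys.argv[1]),int(sys.argv[2])+1)[1:]:
        p=a-2.671-.054;print(round(a,3),tool([*(pv+r*np.array([np.cos(p),np.sin(p)])-s['ee_pos'][:2]),0],s)[:2])
E
python3 arc.py 1.15 20
```

```text
time: 34.73
ee_pos: [0.4667, -0.2339, 0.0664]
ee_rot: [[0.054, 0.999, -0.003], [0.999, -0.054, 0.001], [0.001, -0.003, -1.0]]
force: [-0.2, 0.6, -0.1]
width: 0.0399
gripper_force: 0.0
time: 35.15
ee_pos: [0.467, -0.2346, 0.0685]
ee_rot: [[0.054, 0.999, 0.001], [0.999, -0.054, -0.001], [-0.001, 0.001, -1.0]]
force: [-4.0, 0.2, 7.5]
width: 0.016
gripper_force: 58.6
r 0.0960364294200988 a 0.008837120038479807 [-4.03742971  0.20132064  7.53293054] 0.015975509141359517
0.066 [-0.0048  0.0027]
0.123 [-0.0094  0.0056]
0.18 [-0.0139  0.0088]
0.237 [-0.0181  0.0122]
0.294 [-0.0222  0.0159]
0.351 [-0.026   0.0198]
0.408 [-0.0296  0.0239]
0.465 [-0.033   0.0283]
0.522 [-0.0361  0.0328]
0.579 [-0.039   0.0374]
0.636 [-0.0416  0.0423]
0.694 [-0.0439  0.0472]
0.751 [-0.0459  0.0523]
0.808 [-0.0476  0.0575]
0.865 [-0.0491  0.0628]
0.922 [-0.0502  0.0682]
0.979 [-0.051   0.0736]
1.036 [-0.0515  0.079 ]
1.093 [-0.0517  0.0845]
1.15 [-0.0516  0.09  ]
```

```bash
python3 nudge.py '[[-0.0048,0.0027,0,0],[-0.0094,0.0056,0,0],[-0.0139,0.0088,0,0],[-0.0181,0.0122,0,0],[-0.0222,0.0159,0,0],[-0.026,0.0198,0,0],[-0.0296,0.0239,0,0],[-0.033,0.0283,0,0],[-0.0361,0.0328,0,0],[-0.039,0.0374,0,0],[-0.0416,0.0423,0,0],[-0.0416,0.0423,0,0]]'
python3 arc.py 1.15 9
```

```text
time: 36.15
ee_pos: [0.5047, -0.2829, 0.0685]
ee_rot: [[0.057, 0.998, -0.002], [0.998, -0.057, -0.005], [-0.005, -0.002, -1.0]]
force: [-8.4, -10.5, 6.3]
width: 0.016
gripper_force: 58.9
r 0.10107103160359798 a 0.6385574075814602 [ -8.38174302 -10.52135896   6.3329729 ] 0.01599380286904778
0.695 [-0.0024  0.0052]
0.752 [-0.0045  0.0106]
0.809 [-0.0063  0.016 ]
0.866 [-0.0077  0.0216]
0.923 [-0.0089  0.0272]
0.98 [-0.0097  0.0329]
1.036 [-0.0102  0.0386]
1.093 [-0.0104  0.0443]
1.15 [-0.0103  0.0501]
```

```bash
python3 nudge.py '[[0,0,0,0],[0,0,0,0],[0,0,0,0]]'
python3 - <<'E'
from h import *
np.set_printoptions(precision=4,suppress=True)
s=robot.sense();c=robot.camera('wrist');print(s['ee_pos'],s['wrist_torque'])
g=cv2.cvtColor(c['img'],cv2.COLOR_RGB2GRAY)
print('col318 rows 230-340',g[230:345:3,314:322].mean(1).round().astype(int).tolist())
# pivot cap: bright disc inside dark ring
h=cv2.HoughCircles(cv2.medianBlur(g[:260],3),cv2.HOUGH_GRADIENT,1,30,param1=80,param2=18,minRadius=12,maxRadius=45)
print(h[0][:8] if h is not None else None)
if h is not None:
    for q in h[0][:4]: print(at(c,q[:2],.046,s)[:2])
E
```

```text
time: 36.4
ee_pos: [0.5046, -0.2829, 0.0685]
ee_rot: [[0.058, 0.998, -0.002], [0.998, -0.058, -0.006], [-0.006, -0.001, -1.0]]
force: [-8.4, -9.5, 4.5]
width: 0.0161
gripper_force: 58.7
[ 0.5046 -0.2829  0.0685] [-2.3541  2.0549  0.2087]
col318 rows 230-340 [8, 7, 12, 11, 9, 12, 24, 18, 20, 18, 19, 15, 16, 17, 15, 14, 29, 93, 93, 93, 92, 95, 94, 94, 95, 95, 93, 94, 94, 94, 94, 93, 95, 95, 94, 94, 95, 49, 12]
[[405.5  59.5  38.8]]
[ 0.5513 -0.1936]
```

Run:
```python
from h import *
np.set_printoptions(precision=4,suppress=True)
s=robot.sense();c=robot.camera('wrist');g=cv2.cvtColor(c['img'],cv2.COLOR_RGB2GRAY)
print(g[270:286,312:324].mean(1).round().astype(int).tolist())
for r in (277,279): print(at(c,(318,r),.085,s)+[0,.009,0])
print('crop rows',[g[r,280:360:4].tolist() for r in (262,270,276,282)])
```

```text
[16, 13, 14, 15, 14, 13, 14, 14, 38, 73, 92, 95, 93, 93, 93, 93]
[ 0.5051 -0.2741  0.085 ]
[ 0.5051 -0.2751  0.085 ]
crop rows [[27, 69, 70, 64, 14, 1, 8, 13, 15, 16, 21, 18, 5, 26, 20, 11, 67, 67, 63, 19], [17, 13, 79, 108, 23, 9, 11, 18, 13, 10, 12, 10, 8, 11, 4, 29, 110, 82, 21, 15], [4, 27, 4, 105, 19, 13, 97, 38, 8, 13, 14, 15, 55, 97, 12, 29, 105, 15, 7, 13], [15, 11, 18, 20, 33, 23, 94, 94, 97, 94, 91, 93, 94, 95, 22, 28, 12, 8, 12, 21]]
```

The post is 8 mm off centre in the pads, and about 10 N is building up. I'll open, recentre, re-grip and carry on.

```bash
python3 nudge.py '[[0,0,0,0],[0,0,0,0],[0,0,0,0],[0,0,0,0]]' 0.04
python3 - <<'E'
from h import *
s=robot.sense();print(s['ee_pos'],tool(np.array([.505,-.2746,.066])-s['ee_pos'],s))
E
```

```text
time: 36.83
ee_pos: [0.508, -0.2774, 0.0676]
ee_rot: [[0.053, 0.999, 0.001], [0.999, -0.053, 0.0], [0.0, 0.001, -1.0]]
force: [-0.4, 0.3, -0.2]
width: 0.0398
gripper_force: 0.0
[ 0.50798468 -0.27738089  0.06755943] [ 0.0026 -0.0031  0.0016]
```

```bash
python3 nudge.py '[[0.0026,-0.003,0.001,0],[0.0026,-0.003,0.001,0],[0.0026,-0.003,0.001,0]]' 0.04
python3 nudge.py '[[0,0,0,0],[0,0,0,0],[0,0,0,0],[0,0,0,0],[0,0,0,0]]' 0.0
python3 arc.py 1.15 9
```

```text
time: 37.08
ee_pos: [0.5043, -0.2747, 0.0662]
ee_rot: [[0.053, 0.999, -0.0], [0.999, -0.053, 0.0], [0.0, -0.0, -1.0]]
force: [-0.1, 0.1, 0.7]
width: 0.0398
gripper_force: 0.0
time: 37.5
ee_pos: [0.5046, -0.2752, 0.0665]
ee_rot: [[0.054, 0.999, 0.0], [0.999, -0.054, 0.0], [0.0, 0.0, -1.0]]
force: [-0.0, 1.7, 3.8]
width: 0.0158
gripper_force: 58.5
r 0.09447640557903188 a 0.5974716091028571 [-0.03373869  1.71296467  3.76955762] 0.01575113071701254
0.659 [-0.0026  0.0052]
0.72 [-0.005   0.0105]
0.782 [-0.0069  0.0159]
0.843 [-0.0086  0.0215]
0.904 [-0.0099  0.0271]
0.966 [-0.0108  0.0329]
1.027 [-0.0114  0.0386]
1.089 [-0.0117  0.0444]
1.15 [-0.0116  0.0502]
```

```bash
python3 nudge.py '[[-0.0026,0.0052,0,0],[-0.005,0.0105,0,0],[-0.0069,0.0159,0,0],[-0.0086,0.0215,0,0],[-0.0099,0.0271,0,0],[-0.0108,0.0329,0,0],[-0.0114,0.0386,0,0],[-0.0117,0.0444,0,0],[-0.0116,0.0502,0,0],[-0.0116,0.0502,0,0],[-0.0116,0.0502,0,0]]'
python3 arc.py
python3 nudge.py '[[0,0,0,0],[0,0,0,0],[0,0,0,0]]' 0.04
python3 nudge.py '[[0,0,-0.04,0],[0,0,-0.08,0],[0.04,0,-0.11,0],[0.08,0,-0.13,0],[0.12,0,-0.13,0],[0.152,0,-0.13,0],[0.152,0,-0.13,0],[0.152,0,-0.13,0],[0.152,0,-0.13,0]]' 0.04
cat > gap.py <<'E'
from h import *
np.set_printoptions(precision=4,suppress=True)
s=robot.sense();c,_=wrist('gap%d'%int(s['time']*100));g=cv2.cvtColor(c['img'],cv2.COLOR_RGB2GRAY)
R=np.array(s['ee_rot']);print(s['ee_pos'])
f=lambda r,z:round(float(((at(c,(318,r),z,s)-s['ee_pos'])@R)[0]+s['ee_pos'][1]),4)
for x0 in (283,):
    p=g[150:235,x0:x0+6].mean(1);print(x0,p.round().astype(int).tolist())
E
python3 gap.py
```

```text
time: 38.42
ee_pos: [0.5528, -0.2936, 0.0665]
ee_rot: [[0.056, 0.998, -0.001], [0.998, -0.056, -0.005], [-0.005, -0.001, -1.0]]
force: [-2.6, -8.0, 1.0]
width: 0.016
gripper_force: 58.7
r 0.09859928708674634 a 1.136585059260722 [-2.64797888 -7.9678015   1.02193014] 0.016019617326616106
time: 38.67
ee_pos: [0.554, -0.2891, 0.066]
ee_rot: [[0.054, 0.999, -0.0], [0.999, -0.054, 0.001], [0.001, -0.0, -1.0]]
force: [0.3, 0.1, -0.6]
width: 0.0399
gripper_force: 0.0
time: 39.42
ee_pos: [0.5621, -0.1376, 0.1963]
ee_rot: [[0.053, 0.999, -0.0], [0.999, -0.053, -0.0], [-0.0, -0.0, -1.0]]
force: [-0.2, 0.0, 0.2]
width: 0.0399
gripper_force: 0.0
[ 0.5621 -0.1376  0.1963]
283 [138, 138, 138, 136, 137, 137, 137, 136, 137, 137, 136, 125, 121, 124, 118, 77, 32, 16, 18, 18, 19, 16, 18, 19, 18, 16, 18, 18, 18, 15, 19, 15, 13, 55, 108, 120, 119, 120, 120, 109, 80, 66, 64, 74, 99, 115, 117, 114, 112, 112, 112, 115, 114, 112, 109, 124, 172, 196, 201, 199, 198, 198, 198, 198, 199, 198, 198, 197, 197, 198, 197, 196, 197, 196, 197, 196, 196, 197, 196, 196, 195, 196, 195, 197, 196]
```

```bash
cat > lip.py <<'E'
from h import *
s=robot.sense();c=robot.camera('wrist');g=cv2.cvtColor(c['img'],cv2.COLOR_RGB2GRAY).astype(float);R=np.array(s['ee_rot'])
f=lambda x,r,z:float(((at(c,(x,r),z,s)-s['ee_pos'])@R)[0])
def cross(p,lo,hi,th,sg):
    for r in range(lo,hi):
        if sg*(p[r]-th)<=0 and sg*(p[r+1]-th)>0: return r+(th-p[r])/(p[r+1]-p[r])
for x in (273,283,308,355):
  try:
    p=g[:,x:x+6].mean(1);l=cross(p,150,200,50,-1);b=cross(p,int(l)+8,215,50,1)
    i=int(b)+3; bar=[r for r in range(i,i+14) if p[r]-p[r-1]<-6 or p[r]-p[r-1]>8]
    st=f(280,89,.026)
    print(x,'lip row',round(l,2),'strip rear',round(b,2),'lip y',round(f(x+2.5,l,.03),4),'rear y',round(f(x+2.5,b,.034),4),[int(v) for v in p[i:i+16]])
  except Exception as e: print(x,e)
p=g[:,275:285].mean(1);print('stop rows',[int(v) for v in p[80:96]])
E
python3 lip.py
python3 - <<'E'
import cv2,numpy as np,glob
g=cv2.cvtColor(cv2.imread('pics/w11.png'),cv2.COLOR_BGR2GRAY).astype(float)
for x in (273,283,308,355): print(x,g[176:214,x:x+6].mean(1).round().astype(int).tolist())
E
```

```text
273 lip row 164.51 strip rear 182.19 lip y 0.0162 rear y -0.0008 [91, 95, 97, 93, 80, 77, 70, 73, 100, 114, 115, 113, 112, 112, 112, 113]
283 lip row 164.51 strip rear 181.93 lip y 0.0162 rear y -0.0005 [118, 119, 119, 120, 109, 78, 66, 62, 70, 103, 115, 116, 114, 111, 111, 113]
308 lip row 163.85 strip rear 181.63 lip y 0.0169 rear y -0.0002 [184, 181, 142, 123, 114, 87, 68, 64, 89, 148, 184, 201, 204, 203, 202, 202]
355 lip row 164.87 strip rear 181.25 lip y 0.0159 rear y 0.0002 [192, 200, 192, 148, 115, 85, 69, 65, 88, 152, 197, 206, 204, 204, 203, 203]
stop rows [202, 202, 202, 203, 203, 206, 190, 130, 155, 195, 203, 201, 201, 200, 201, 202]
273 [101, 113, 113, 83, 38, 14, 17, 17, 17, 15, 20, 18, 16, 17, 14, 20, 17, 17, 14, 14, 20, 61, 123, 164, 167, 138, 119, 98, 75, 66, 62, 72, 126, 187, 200, 196, 194, 191]
283 [122, 125, 119, 84, 38, 13, 18, 20, 18, 19, 17, 14, 18, 15, 24, 17, 13, 20, 14, 14, 14, 42, 82, 93, 95, 99, 100, 94, 93, 94, 85, 75, 123, 187, 201, 196, 194, 194]
308 [75, 92, 112, 84, 37, 17, 16, 16, 18, 17, 19, 16, 14, 17, 20, 21, 28, 30, 37, 37, 32, 96, 184, 206, 196, 148, 118, 107, 80, 68, 64, 69, 120, 189, 205, 203, 201, 199]
355 [119, 122, 119, 97, 53, 38, 46, 47, 46, 45, 45, 46, 44, 44, 46, 43, 42, 42, 43, 40, 40, 59, 111, 138, 144, 141, 132, 124, 118, 117, 109, 79, 106, 186, 207, 205, 204, 202]
```

Bar-to-strip is still about 12 mm, with about 0.5 mm of gap left, so about 0.28 rad remains. I'll re-grip and swing 0.2 rad more.

```bash
python3 nudge.py '[[-0.04,0,0,0],[-0.08,0,0,0],[-0.12,-0.001,0,0],[-0.153,-0.0015,0,0],[-0.153,-0.0015,0.03,0],[-0.153,-0.0015,0.06,0],[-0.153,-0.0015,0.09,0],[-0.153,-0.0015,0.115,0],[-0.153,-0.0015,0.13,0],[-0.153,-0.0015,0.13,0],[-0.153,-0.0015,0.13,0]]' 0.04
python3 nudge.py '[[0,0,0,0],[0,0,0,0],[0,0,0,0],[0,0,0,0],[0,0,0,0]]' 0.0
python3 arc.py 1.33 4
```

```text
time: 40.43
ee_pos: [0.5513, -0.2918, 0.0656]
ee_rot: [[0.056, 0.998, -0.002], [0.998, -0.056, 0.0], [0.0, -0.002, -1.0]]
force: [0.3, 0.0, 0.5]
width: 0.0398
gripper_force: 0.0
time: 40.85
ee_pos: [0.5529, -0.2916, 0.0679]
ee_rot: [[0.054, 0.999, 0.002], [0.999, -0.054, -0.002], [-0.002, 0.002, -1.0]]
force: [-1.6, -1.7, 7.5]
width: 0.0161
gripper_force: 58.7
r 0.0966082015221348 a 1.1379976205046902 [-1.57357615 -1.71634654  7.53387518] 0.01610052510138419
1.186 [0.0003 0.0046]
1.234 [0.0008 0.0092]
1.282 [0.0015 0.0138]
1.33 [0.0025 0.0184]
```

```bash
python3 nudge.py '[[0.0003,0.0046,0,0],[0.0008,0.0092,0,0],[0.0015,0.0138,0,0],[0.0025,0.0184,0,0],[0.0025,0.0184,0,0],[0.0025,0.0184,0,0]]'
python3 arc.py
python3 nudge.py '[[0,0,0,0],[0,0,0,0],[0,0,0,0]]' 0.04
python3 nudge.py '[[0,0,-0.04,0],[0,0,-0.08,0],[0.04,-0.005,-0.11,0],[0.08,-0.01,-0.13,0],[0.12,-0.015,-0.13,0],[0.152,-0.018,-0.13,0],[0.152,-0.018,-0.13,0],[0.152,-0.018,-0.13,0],[0.152,-0.018,-0.13,0]]' 0.04
python3 lip.py
python3 - <<'E'
from h import *
s=robot.sense();c,_=wrist('w12');g=cv2.cvtColor(c['img'],cv2.COLOR_RGB2GRAY);print(s['ee_pos'])
for x in (245,318,390): print(x,g[80:100,x-3:x+3].mean(1).round().astype(int).tolist(),g[150:205,x-3:x+3].mean(1).round().astype(int).tolist())
E
```

```text
time: 41.35
ee_pos: [0.5701, -0.2915, 0.0678]
ee_rot: [[0.054, 0.999, 0.0], [0.999, -0.054, -0.004], [-0.004, 0.0, -1.0]]
force: [-3.9, -4.1, 6.7]
width: 0.0159
gripper_force: 59.2
r 0.09772774146559021 a 1.3149534120502464 [-3.93776295 -4.11120723  6.67007779] 0.015898577744171517
time: 41.6
ee_pos: [0.5712, -0.2882, 0.0664]
ee_rot: [[0.053, 0.999, 0.0], [0.999, -0.053, 0.001], [0.001, 0.0, -1.0]]
force: [-0.3, -0.3, 0.6]
width: 0.0401
gripper_force: 0.0
time: 42.35
ee_pos: [0.5611, -0.136, 0.1964]
ee_rot: [[0.053, 0.999, 0.0], [0.999, -0.053, -0.0], [-0.0, 0.0, -1.0]]
force: [0.4, -0.3, -0.9]
width: 0.0401
gripper_force: 0.0
273 lip row 167.39 strip rear 184.73 lip y 0.0133 rear y -0.0034 [95, 93, 85, 76, 70, 69, 87, 110, 115, 116, 111, 111, 110, 114, 112, 113]
283 lip row 167.38 strip rear 184.51 lip y 0.0133 rear y -0.0032 [114, 108, 89, 69, 65, 67, 87, 110, 116, 114, 112, 111, 112, 112, 113, 111]
308 lip row 166.7 strip rear 184.32 lip y 0.014 rear y -0.003 [148, 119, 91, 71, 66, 66, 112, 182, 200, 202, 203, 202, 202, 201, 202, 202]
355 lip row 167.73 strip rear 184.22 lip y 0.0
[... 573 characters left out ...]
15, 116, 116, 117, 119, 115, 78, 54, 52, 81, 132, 150, 149, 149, 150, 149, 148, 149, 148, 148] [136, 137, 131, 129, 129, 128, 127, 128, 128, 128, 129, 129, 127, 108, 83, 72, 41, 17, 16, 19, 18, 18, 18, 17, 20, 19, 16, 19, 18, 18, 20, 16, 14, 48, 111, 146, 133, 117, 91, 71, 66, 72, 126, 190, 206, 204, 203, 202, 202, 203, 203, 203, 203, 207, 195]
390 [116, 116, 118, 119, 119, 111, 80, 53, 46, 66, 117, 142, 146, 147, 146, 146, 145, 146, 146, 144] [204, 204, 203, 204, 203, 204, 203, 203, 204, 205, 204, 205, 201, 178, 142, 120, 71, 40, 44, 46, 43, 46, 45, 44, 45, 44, 44, 45, 44, 44, 44, 42, 41, 46, 73, 106, 114, 114, 98, 77, 68, 64, 109, 188, 206, 206, 203, 204, 204, 203, 203, 203, 203, 204, 197]
```

Bar-to-strip closed by about 2.1 mm and the packs are against the stops. I need about 0.07 rad more.

```bash
python3 nudge.py '[[-0.04,0.005,0,0],[-0.08,0.01,0,0],[-0.12,0.015,0,0],[-0.152,0.018,0,0],[-0.152,0.018,0.03,0],[-0.152,0.018,0.06,0],[-0.152,0.018,0.09,0],[-0.152,0.018,0.115,0],[-0.152,0.018,0.13,0],[-0.152,0.018,0.13,0],[-0.152,0.018,0.13,0]]' 0.04
python3 nudge.py '[[0,0,0,0],[0,0,0,0],[0,0,0,0],[0,0,0,0],[0,0,0,0]]' 0.0
python3 arc.py
python3 nudge.py '[[0.0008,0.0035,0,0],[0.0017,0.0072,0,0],[0.0017,0.0072,0,0],[0.0017,0.0072,0,0]]'
python3 arc.py
python3 nudge.py '[[0,0,0,0],[0,0,0,0],[0,0,0,0]]' 0.04
python3 nudge.py '[[0,0,-0.04,0],[0,0,-0.08,0],[0.04,-0.005,-0.11,0],[0.08,-0.01,-0.13,0],[0.12,-0.02,-0.13,0],[0.152,-0.025,-0.13,0],[0.152,-0.025,-0.13,0],[0.152,-0.025,-0.13,0],[0.152,-0.025,-0.13,0]]' 0.04
python3 lip.py
```

```text
time: 43.37
ee_pos: [0.5699, -0.2903, 0.0655]
ee_rot: [[0.056, 0.998, -0.002], [0.998, -0.056, 0.0], [0.0, -0.002, -1.0]]
force: [0.3, 0.2, 1.0]
width: 0.0402
gripper_force: 0.0
time: 43.78
ee_pos: [0.5713, -0.29, 0.0679]
ee_rot: [[0.054, 0.999, 0.002], [0.999, -0.054, -0.002], [-0.002, 0.002, -1.0]]
force: [-2.0, -1.2, 7.4]
width: 0.0162
gripper_force: 58.7
r 0.09649710201454521 a 1.3295547428140773 [-1.96759677 -1.1771754   7.38482938] 0.016201096399671967
time: 44.12
ee_pos: [0.5781, -0.2892, 0.0679]
ee_rot: [[0.055, 0.999, 0.001], [0.998, -0.055, -0.002], [-0.002, 0.001, -1.0]]
force: [-2.2, -1.7, 6.7]
width: 0.0163
gripper_force: 59.0
r 0.09711727835343435 a 1.3994859599362768 [-2.19018171 -1.71257597  6.72830714] 0.016309141781568254
time: 44.37
ee_pos: [0.5785, -0.2872, 0.0664]
ee_rot: [[0.053, 0.999, 0.0], [0.999, -0.053, 0.0], [0.0, 0.0, -1.0]]
force: [-0.6, 0.7, 0.3]
width: 0.0399
gripper_force: 0.0
time: 45.12
ee_pos: [0.5615, -0.1344, 0.1964]
ee_rot: [[0.053, 0.999, 0.0], [0.999, -0.053, -0.0], [-0.0, 0.0, -1.0]]
force: [0.9, -0.7, -0.1]
width: 0.0403
gripper_force: 0.0
273 lip row 168.77 strip rear 186.23 lip y 0.0119 rear y -0.005 [92, 86, 80, 67, 72, 103, 114, 114, 113, 112, 111, 111, 112, 112, 112, 108]
283 lip row 168.73 strip rear 185.97 lip y 0.012 rear y -0.0047 [113, 101, 77, 65, 63, 74, 104, 115, 116, 115, 112, 111, 113, 113, 113, 112]
308 lip row 168.06 strip rear 185.87 lip y 0.0126 rear y -0.0046 [124, 109, 82, 68, 61, 95, 170, 200, 204, 203, 202, 202, 202, 202, 202, 201]
355 lip row 169.26 strip rear 185.36 lip y 0.0115 rear y -0.004 [122, 116, 88, 68, 66, 84, 142, 195, 204, 205, 203, 203, 203, 203, 203, 203]
stop rows [202, 202, 202, 202, 202, 202, 202, 202, 202, 203, 205, 187, 136, 178, 202, 201]
```

Bar-to-strip has closed by about 3.2 mm, matching the lever angle of about 1.39 rad. The gripper is clear of everything, so I'll hand in.

```bash
python3 -c "
from station import robot
print(robot.hand_in())"
```

```text
the job is handed in; nothing more can be done
None
```

I handed the job in at about 45 s of robot time: three tested packs in the tray, three fresh packs in their bays, and the contact strip pushed in by about 3.2 mm (camera estimate). Only part of the tray was in view after I filled it, and I didn't photograph it again. The hand-in returned no verdict.

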